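# Load the reagent kit carriage, tall bottles last, and slide it home

## Task

Pull the tray carriage by its red knob all the way out to its loading stop, then load every part that is on the blue mat: first each slide box into a grey bay and each pot into a cream bay, and only when all of those are in, each tall bottle upright into a lilac bay. When everything stands flat on the tray floor, push the carriage fully home against the white unit and let go, leaving the tube rack, dish and blue bulb undisturbed.

Things in the scene. Friction and masses are not known exactly. Their poses are not given: they have to be found in the camera images.
- carriage (a joint): Sliding tray carriage, m: 0 = fully out at the loading stop (away from the white unit), 0.140 = fully home against the stop at the white unit. Stays where it is left; about 2.5 N of sliding friction plus 10 N per m/s.
- handle (a point): Centre of the red knob (upright cylinder, 24 mm in diameter, 28 mm high, on a 12 mm stem) at the end of the carriage facing away from the white unit; 86 mm above the bench. Moves with the carriage, 135 mm from tray_mid. The horizontal line from here to tray_mid is the sliding direction towards home (within 0.12 rad of world +y).
- tray_mid (a point): Centre of the tray floor, 22 mm above the bench, moving with the carriage; y axis = sliding direction towards home, x away from the robot. Black tray, 154 (x) x 198 mm (y); walls round the bays stand 12 mm above the floor. Box bays in the far row, bottle bays in the middle row, pot bays in the near row, rows about 50 mm apart: standing bottles leave a gripper no room at the low rows.
- station: Fixed rail bed (100 x 370 mm, under the carriage) with the white docking unit, 200 mm high, at its far-left end; a 40 mm deep canopy, underside 170 mm above the bench, overhangs the outermost bays only when the carriage is home. Origin on the bench under tray_mid at the loading stop; its y axis is the sliding direction.
- mat: Light-blue fixed supply mat, 270 x 310 mm, 3 mm thick, on which the kit parts stand at the start. Origin at the centre of its underside, on the bench.
- pot_bay0 (a point): Centre of the floor of a cream square bay, 50 x 50 mm, for one pot (either pot fits either pot bay). 22 mm above the bench.
- pot_bay1 (a point): Centre of the floor of a cream square bay, 50 x 50 mm, for one pot (either pot fits either pot bay). 22 mm above the bench.
- box_bay0 (a point): Centre of the floor of a grey oblong bay, 40 mm (its x) by 88 mm (its y, the sliding direction), for one slide box lying along it, either way round and either box. 22 mm above the bench.
- box_bay1 (a point): Centre of the floor of a grey oblong bay, 40 mm (its x) by 88 mm (its y, the sliding direction), for one slide box lying along it, either way round and either box. 22 mm above the bench.
- bottle_bay0 (a point): Centre of the floor of a lilac square bay, 48 x 48 mm, for one bottle (any bottle fits any bottle bay). 22 mm above the bench.
- bottle_bay1 (a point): Centre of the floor of a lilac square bay, 48 x 48 mm, for one bottle (any bottle fits any bottle bay). 22 mm above the bench.
- bottle_bay2 (a point): Centre of the floor of a lilac square bay, 48 x 48 mm, for one bottle (any bottle fits any bottle bay). 22 mm above the bench.
- bottle0: Tall round reagent bottle: white body 40 mm in diameter and 88 mm high with a lilac band, purple cap 28 mm in diameter on top; 120 mm high in all, about 130 g. Stands on the mat. May be absent. Origin at the centre of its underside, z up. 
- bottle1: Tall round reagent bottle: white body 40 mm in diameter and 88 mm high with a lilac band, purple cap 28 mm in diameter on top; 120 mm high in all, about 130 g. Stands on the mat. May be absent. Origin at the centre of its underside, z up. 
- bottle2: Tall round reagent bottle: white body 40 mm in diameter and 88 mm high with a lilac band, purple cap 28 mm in diameter on top; 120 mm high in all, about 130 g. Stands on the mat. May be absent. Origin at the centre of its underside, z up. 
- pot0: Short round reagent pot, amber with a yellow lid: 38 mm in diameter, 40 mm high, about 60 g. Stands on the mat. May be absent. Origin at the centre of its underside, z up. 
- pot1: Short round reagent pot, amber with a yellow lid: 38 mm in diameter, 40 mm high, about 60 g. Stands on the mat. May be absent. Origin at the centre of its underside, z up. 
- box0: Low teal microscope-slide box with a white label on top: 76 mm long (its x axis) x 28 mm wide (y) x 26 mm high, about 50 g. Lies on the mat. May be absent. Origin at the centre of its underside, z up. 
- box1: Low teal microscope-slide box with a white label on top: 76 mm long (its x axis) x 28 mm wide (y) x 26 mm high, about 50 g. Lies on the mat. May be absent. Origin at the centre of its underside, z up. 
- tube_rack: Bystander: black rack of purple-capped sample tubes, 60 x 220 mm, 98 mm high. Origin at the centre of its underside, z up. 
- dish: Bystander: clear dish with glass slides, 90 mm in diameter, 20 mm high. Origin at the centre of its underside, z up. 
- bulb: Bystander: blue rubber pipette bulb on a white foot 56 mm in diameter, 75 mm high. Origin at the centre of its underside, z up. 

How it is judged (in metres and radians):
On the way, in this order (a step that is already met when the one before it is completed fails the run):
1. the carriage is pulled out to its loading stop (within 6 mm) (value of joint carriage below 0.006 m), for 0.2 s.
2. all slide boxes and pots present lie in bays of their kind and are let go, with no bottle in the tray yet (((horizontal distance between pot0 and pot_bay0 below 0.012 m and z of pot0 in the frame of pot_bay0 between -0.004 and 0.004 m) or (horizontal distance between pot0 and pot_bay1 below 0.012 m and z of pot0 in the frame of pot_bay1 between -0.004 and 0.004 m)) and angle between each of pot0, pot1, box0, box1's own z axis and vertical below 0.12 rad and linear speed of each of pot0, pot1, box0, box1 below 0.03 m/s and ((horizontal distance between pot1 and pot_bay0 below 0.012 m and z of pot1 in the frame of pot_bay0 between -0.004 and 0.004 m) or (horizontal distance between pot1 and pot_bay1 below 0.012 m and z of pot1 in the frame of pot_bay1 between -0.004 and 0.004 m)) and ((horizontal distance between box0 and box_bay0 below 0.012 m and z of box0 in the frame of box_bay0 between -0.004 and 0.004 m) or (horizontal distance between box0 and box_bay1 below 0.012 m and z of box0 in the frame of box_bay1 between -0.004 and 0.004 m)) and ((horizontal distance between box1 and box_bay0 below 0.012 m and z of box1 in the frame of box_bay0 between -0.004 and 0.004 m) or (horizontal distance between box1 and box_bay1 below 0.012 m and z of box1 in the frame of box_bay1 between -0.004 and 0.004 m)) and contact force between each of pot0, pot1, box0, box1 and the fingers below 0.2 N and horizontal distance between each of bottle0, bottle1, bottle2 and tray_mid above 0.13 m), for 0.2 s.
3. all bottles present stand in lilac bays and are let go (((horizontal distance between bottle0 and bottle_bay0 below 0.01 m and z of bottle0 in the frame of bottle_bay0 between -0.004 and 0.004 m) or (horizontal distance between bottle0 and bottle_bay1 below 0.01 m and z of bottle0 in the frame of bottle_bay1 between -0.004 and 0.004 m) or (horizontal distance between bottle0 and bottle_bay2 below 0.01 m and z of bottle0 in the frame of bottle_bay2 between -0.004 and 0.004 m)) and angle between each of bottle0, bottle1, bottle2's own z axis and vertical below 0.12 rad and linear speed of each of bottle0, bottle1, bottle2 below 0.03 m/s and ((horizontal distance between bottle1 and bottle_bay0 below 0.01 m and z of bottle1 in the frame of bottle_bay0 between -0.004 and 0.004 m) or (horizontal distance between bottle1 and bottle_bay1 below 0.01 m and z of bottle1 in the frame of bottle_bay1 between -0.004 and 0.004 m) or (horizontal distance between bottle1 and bottle_bay2 below 0.01 m and z of bottle1 in the frame of bottle_bay2 between -0.004 and 0.004 m)) and ((horizontal distance between bottle2 and bottle_bay0 below 0.01 m and z of bottle2 in the frame of bottle_bay0 between -0.004 and 0.004 m) or (horizontal distance between bottle2 and bottle_bay1 below 0.01 m and z of bottle2 in the frame of bottle_bay1 between -0.004 and 0.004 m) or (horizontal distance between bottle2 and bottle_bay2 below 0.01 m and z of bottle2 in the frame of bottle_bay2 between -0.004 and 0.004 m)) and contact force between each of bottle0, bottle1, bottle2 and the fingers below 0.2 N), for 0.2 s.
4. the loaded carriage is fully home (within 6 mm) (value of joint carriage above 0.134 m), for 0.2 s.
At the end, for the whole second after the job is handed in: Carriage within 6 mm of fully home; every box, pot and bottle present rests on the floor of a bay of its kind (boxes and pots within 12 mm, bottles within 10 mm of the bay's centre, underside within 4 mm of the floor), upright within 0.12 rad, slower than 30 mm/s (((horizontal distance between pot0 and pot_bay0 below 0.012 m and z of pot0 in the frame of pot_bay0 between -0.004 and 0.004 m) or (horizontal distance between pot0 and pot_bay1 below 0.012 m and z of pot0 in the frame of pot_bay1 between -0.004 and 0.004 m)) and angle between each of pot0, pot1, box0, box1, bottle0, bottle1, bottle2's own z axis and vertical below 0.12 rad and linear speed of each of pot0, pot1, box0, box1, bottle0, bottle1, bottle2 below 0.03 m/s and ((horizontal distance between pot1 and pot_bay0 below 0.012 m and z of pot1 in the frame of pot_bay0 between -0.004 and 0.004 m) or (horizontal distance between pot1 and pot_bay1 below 0.012 m and z of pot1 in the frame of pot_bay1 between -0.004 and 0.004 m)) and ((horizontal distance between box0 and box_bay0 below 0.012 m and z of box0 in the frame of box_bay0 between -0.004 and 0.004 m) or (horizontal distance between box0 and box_bay1 below 0.012 m and z of box0 in the frame of box_bay1 between -0.004 and 0.004 m)) and ((horizontal distance between box1 and box_bay0 below 0.012 m and z of box1 in the frame of box_bay0 between -0.004 and 0.004 m) or (horizontal distance between box1 and box_bay1 below 0.012 m and z of box1 in the frame of box_bay1 between -0.004 and 0.004 m)) and ((horizontal distance between bottle0 and bottle_bay0 below 0.01 m and z of bottle0 in the frame of bottle_bay0 between -0.004 and 0.004 m) or (horizontal distance between bottle0 and bottle_bay1 below 0.01 m and z of bottle0 in the frame of bottle_bay1 between -0.004 and 0.004 m) or (horizontal distance between bottle0 and bottle_bay2 below 0.01 m and z of bottle0 in the frame of bottle_bay2 between -0.004 and 0.004 m)) and ((horizontal distance between bottle1 and bottle_bay0 below 0.01 m and z of bottle1 in the frame of bottle_bay0 between -0.004 and 0.004 m) or (horizontal distance between bottle1 and bottle_bay1 below 0.01 m and z of bottle1 in the frame of bottle_bay1 between -0.004 and 0.004 m) or (horizontal distance between bottle1 and bottle_bay2 below 0.01 m and z of bottle1 in the frame of bottle_bay2 between -0.004 and 0.004 m)) and ((horizontal distance between bottle2 and bottle_bay0 below 0.01 m and z of bottle2 in the frame of bottle_bay0 between -0.004 and 0.004 m) or (horizontal distance between bottle2 and bottle_bay1 below 0.01 m and z of bottle2 in the frame of bottle_bay1 between -0.004 and 0.004 m) or (horizontal distance between bottle2 and bottle_bay2 below 0.01 m and z of bottle2 in the frame of bottle_bay2 between -0.004 and 0.004 m)) and value of joint carriage above 0.134 m); the robot touches nothing.
It fails at once if the tube_rack is moved more than 30 mm (distance of tube_rack from where it was at the start of the episode above 0.03 m).
It fails at once if the dish is moved more than 30 mm (distance of dish from where it was at the start of the episode above 0.03 m).
It fails at once if the bulb is moved more than 30 mm (distance of bulb from where it was at the start of the episode above 0.03 m).
Of bottle0, bottle1, bottle2 only 2 to 3 are there at a start; the rules pass over those that are not, and their reading is None.
Of pot0, pot1 only 1 to 2 are there at a start; the rules pass over those that are not, and their reading is None.
Of box0, box1 only 1 to 2 are there at a start; the rules pass over those that are not, and their reading is None.
At some moment in a run one of box0, box1, pot0, pot1 may be knocked a few centimetres aside while the robot is not near it.
It also fails if it takes over 210 s, if anything falls off the work surface, if the arm or the gripper's body presses on something with over 40 N, if the wrist force passes 120 N, or if a joint passes its speed limit or range.

## Robot

A 6-joint arm with a two-finger parallel gripper is mounted at the origin on the work surface. World frame = base frame: x ahead of the robot, y to its left, z up, the work surface at z = 0. Lengths are in mm, angles in rad, forces in N, time in s.
With the tool pointing down it reaches from about 350 to 875 mm from the base axis. Payload 4.2 kg.
Tool frame: the origin (TCP) lies between the finger pads; the fingertips stand 17 mm ahead of it and the grasp point (between the pads) lies 2 mm behind it; z points along the fingers, y is the line along which they close (so a half turn about z gives the same grasp; the last joint's range is limited). The gripper opens to 85 mm and grips with 20 to 120 N. Pads are 22 mm wide; open, the fingers measure 114 mm over their backs; the gripper's body (76 mm by 85 mm) begins 54 mm behind the grasp point. The pads swing forward as they close: fully open they stand 13 mm farther back than shut.
Start: joints at [-1.061, 0.385, 0.008, 0, -1.194, -0.259], TCP at [155.129, -605.421, 248.312] pointing down, gripper open.
Joint ranges: [-3.14, 3.14], [-1.21, 2.06], [-1.07, 1.41], [-3.16, 2.05], [-2.99, -0.16], [-3.1, 3.1]. Speed limits (rad/s): [2.79, 2.79, 3.14, 3.14, 3.14, 3.14].

## Interface

Orientations are given as a unit quaternion [x, y, z, w].
In Python, from bench import arm gives the robot as it stands.
- The arm moves only by the tool send_path, called after ">>>" as name(argument=value, ...) on one line, values as JSON. Schema: {"type":"object","properties":{"moves":{"type":"array","items":{"type":"array","prefixItems":[{"type":"array","items":{"type":"number"},"minItems":3,"maxItems":3},{"type":"array","items":{"type":"number"},"minItems":3,"maxItems":3}],"minItems":2,"maxItems":2},"minItems":1,"maxItems":10},"jaw":{"type":"number"},"only":{"type":"string"},"quiet":{"type":"boolean"},"lines":{"type":"string"}},"required":["moves"],"additionalProperties":false}. moves is a list of rows, 1 to 10 of them, each written [[dx, dy, dz], [rx, ry, rz]]: dx, dy, dz in mm, then a rotation vector rx, ry, rz in rad; each row is the pose to reach, as a shift and turn from the pose commanded when the call began, along the tool's axes at that moment; what a row does not reach only later rows make up. A row lasts 1/10 s, in which the tool goes at most 50 mm and 0.15 rad, less where a joint would pass 70% of its speed; a pose out of reach is approached as far as the arm can. jaw is the finger opening in mm, set as the call begins (left out keeps the last). The fingers move at their own pace and stop on an object; the grip force is fixed at half the most. Time passes only in rows, so rows that do not move let the fingers close. The tool returns the time, the measured TCP pose, the force, the opening and the grip force at its end. only (a regular expression) keeps the lines of the reply that match it, lines (a string "A,B") keeps lines A to B, and quiet returns only ok. Input that does not fit is refused with a message, and nothing moves.
- arm.read_state(): the state, without advancing time (a new reading comes with each control period).
- arm.get_image(name): name is "side" or "top" or "wrist"; returns the picture (384x512x3 uint8, blue, green, red); there is no depth.
- arm.get_calibration(name): a dict with "K" (3x3 intrinsics, pixels), "rvec" (rotation vector, rad) and "tvec" (3), from world to camera coordinates, as OpenCV has them. Camera axes: x right, y down, z forward; pixel columns grow to the right and rows downward; lengths in mm; the calibration is good to about 2 mm. A picture is of the moment at which its call begins: read the wrist's pose just before it. get_calibration takes no time and is no camera call; for the wrist camera it gives the pose at the moment of the call.
- arm.job_done(): hands the job in; it is judged then, once.
The state is a dict: "clock": time; "joints": joint angles; "joint_vel": joint speeds; "joint_efforts": joint torques, N m; "position": TCP position; "ee_rot": TCP orientation; "contact_force": force on the tool from outside, world axes, zero at the start; "wrist_torque": the same for the moment, N m; "gripper_width": finger opening in mm; "grasp_force": force on a finger pad.
Only numpy, scipy, OpenCV 4.12 (cv2) and the standard library are available. Lean on these libraries where they do the work, as an engineer would, in place of code of your own. Each camera call takes 0.05 s, during which the arm holds its last target. There are 200 camera calls.

## Working session

There is one attempt and no reset: what is moved stays moved. The work goes in short steps, Python scripts to look and compute and a tool call to move; the robot and the scene stay as the last step left them, time stands still between calls to the robot, and variables do not carry over. Pictures are saved under pics/ and viewed, at most 14 in all, crops included, and the job is handed in when it is done.

```bash
ls; mkdir -p pics
```

Run:
```python
from bench import arm
import cv2
s=arm.read_state();print(s)
for n in("top","side"):
    cv2.imwrite(f"pics/{n}0.png",arm.get_image(n)); print(n,arm.get_calibration(n))
```

```text
bench.py
pics
{'clock': 0.0, 'joints': array([-1.06141249e+00,  3.85549696e-01,  6.66609919e-03, -5.19451816e-04,
       -1.19401694e+00, -2.58613066e-01]), 'joint_vel': array([ 0.00052411, -0.00063893, -0.00205734,  0.00053138, -0.00083986,
       -0.0007196 ]), 'joint_efforts': array([ 2.00949602e-03, -3.92289591e+01,  1.88401115e+01,  4.18608025e+00,
       -4.70734405e-03,  2.42428882e-05]), 'position': array([ 154.99608987, -604.92031484,  247.2384188 ]), 'ee_rot': array([-1.24961966e-01,  9.92160946e-01,  1.06592164e-03, -1.70324409e-04]), 'contact_force': array([-0.01413759,  0.49725708, -0.18974444]), 'wrist_torque': array([ 0.00434989, -0.00150113,  0.02444125]), 'grasp_force': 0.0, 'gripper_width': 84.989263793087}
top {'K': array([[354.3628226 ,   0.        , 253.97225135],
       [  0.        , 354.3628226 , 190.77478922],
       [  0.        ,   0.        ,   1.        ]]), 'rvec': array([ 2.16885018, -2.21685384,  0.07837216]), 'tvec': array([ -80.4317129 ,  539.91897752, 1186.34076981])}
side {'K': array([[383.9006924 ,   0.        , 252.93980659],
       [  0.        , 383.9006924 , 186.71797952],
       [  0.        ,   0.        ,   1.        ]]), 'rvec': array([ 0.25952487, -2.88428871,  1.10398559]), 'tvec': array([ 550.82850691,  181.41077964, 1009.2025946 ])}
```

View pics/top0.png

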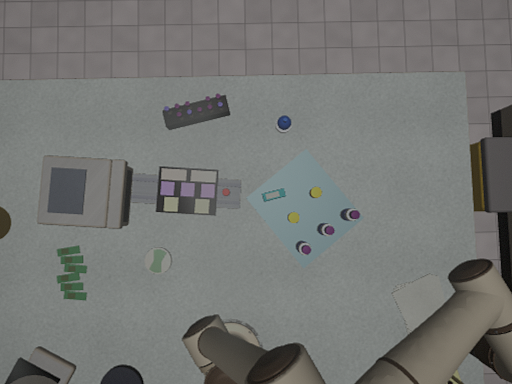

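View pics/side0.png

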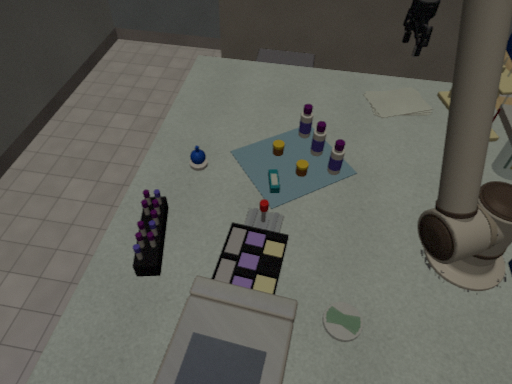

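Top view: carriage home with 3 lilac/2 grey/2 cream bays at about (188,190), red knob (226,192). On the mat are 1 teal box (273,195), 2 pots (316,192) and (293,217), and 3 bottles (352,214), (328,230), (305,248). Side view shows the same 1 box, 2 pots and 3 bottles.

Create h.py:
```python
from bench import arm
import cv2, numpy as np
from scipy.spatial.transform import Rotation as Ro
RNG={'red':((0,120,70),(6,255,255)),'lilac':((122,60,60),(150,255,255)),'teal':((80,120,50),(96,255,255)),
 'yellow':((21,130,90),(33,255,255)),'cream':((20,30,140),(33,120,255)),'purple':((140,80,30),(165,255,160))}
def look(n):
    C=arm.get_calibration(n); im=arm.get_image(n); return im,C
def blobs(im,c,amin=15):
    hsv=cv2.cvtColor(im,cv2.COLOR_BGR2HSV); lo,hi=RNG[c] if isinstance(c,str) else c
    m=cv2.inRange(hsv,lo,hi)
    k,l,s,ce=cv2.connectedComponentsWithStats(m)
    return [(ce[i].round(1),int(s[i,4]),tuple(s[i,:4]),cv2.minAreaRect(np.argwhere(l==i)[:,::-1].astype(np.float32))) for i in range(1,k) if s[i,4]>=amin]
def ray(C,p):
    R=cv2.Rodrigues(C['rvec'])[0]; o=-R.T@C['tvec']
    return o,R.T@np.linalg.solve(C['K'],[p[0],p[1],1.])
def onz(C,p,z):
    o,d=ray(C,p); return o+d*(z-o[2])/d[2]
def tri(C1,p1,C2,p2):
    (a,d),(b,e)=ray(C1,p1),ray(C2,p2)
    t=np.linalg.lstsq(np.c_[d,-e],b-a,rcond=None)[0]
    P,Q=a+t[0]*d,b+t[1]*e; return (P+Q)/2,np.linalg.norm(P-Q)
def go(*targets,yaw=None):
    "tool-axis shifts to world TCP targets, and rz to make tool x point along world angle yaw"
    s=arm.read_state(); R=Ro.from_quat(s['ee_rot']).as_matrix(); p=s['position']
    print('t',round(s['clock'],1),'at',p.round(1),'x-ang',round(np.arctan2(R[1,0],R[0,0]),3),'w',round(s['gripper_width'],1))
    for t in targets:
        print(t,'->',(R.T@(np.array(t)-p)).round(1))
    if yaw is not None:
        a=np.arctan2(R[1,0],R[0,0]); d=(yaw-a+np.pi)%(2*np.pi)-np.pi
        Rt=Ro.from_euler('z',yaw).as_matrix()@np.diag([1,-1,-1])
        print('rotvec',Ro.from_matrix(R.T@Rt).as_rotvec().round(3))
```

Run:
```python
from h import *
for n in('top','side'):
    im,C=look(n)
    for c in RNG:
        for b in blobs(im,c):
            if b[0][1]<300: print(n,c,b[0],b[1],b[2],'onz',onz(C,b[0],{'red':90,'teal':29,'yellow':43,'lilac':22,'cream':22,'purple':123}[c]).round())
```

```text
top lilac [219.9 103.8] 21 (np.int32(218), np.int32(102), np.int32(5), np.int32(5)) onz [840.  18.  22.]
top lilac [166.1 108.4] 16 (np.int32(164), np.int32(106), np.int32(5), np.int32(5)) onz [827. 203.  22.]
top lilac [188.9 111.4] 17 (np.int32(187), np.int32(110), np.int32(5), np.int32(4)) onz [815. 125.  22.]
top lilac [354.5 214.5] 42 (np.int32(351), np.int32(211), np.int32(9), np.int32(8)) onz [ 450. -430.   22.]
top lilac [329.3 230.2] 44 (np.int32(326), np.int32(226), np.int32(8), np.int32(9)) onz [ 399. -343.   22.]
top lilac [306.  249.5] 43 (np.int32(302), np.int32(246), np.int32(9), np.int32(8)) onz [ 337. -262.   22.]
top yellow [480.2 167.1] 55 (np.int32(479), np.int32(144), np.int32(4), np.int32(45)) onz [ 600. -853.   43.]
top yellow [315.7 192.3] 69 (np.int32(311), np.int32(188), np.int32(10), np.int32(10)) onz [ 527. -297.   43.]
top yellow [482.3 199.2] 22 (np.int32(482), np.int32(190), np.int32(2), np.int32(18)) onz [ 492. -853.   43.]
top yellow [293.5 217.5] 61 (np.int32(288), np.int32(213), np.int32(11), np.int32(10)) onz [ 445. -221.   43.]
top cream [170.5 20
[... 1877 characters left out ...]
int32(190), np.int32(6), np.int32(6)) onz [830.  43. 123.]
side purple [154.5 201.5] 30 (np.int32(152), np.int32(199), np.int32(6), np.int32(6)) onz [798.  68. 123.]
side purple [144.1 202.1] 24 (np.int32(142), np.int32(200), np.int32(6), np.int32(5)) onz [822.  74. 123.]
side purple [153.1 212.8] 41 (np.int32(150), np.int32(209), np.int32(7), np.int32(9)) onz [789. 102. 123.]
side purple [140.4 223.2] 29 (np.int32(138), np.int32(220), np.int32(6), np.int32(8)) onz [808. 137. 123.]
side purple [149.6 234.5] 40 (np.int32(146), np.int32(231), np.int32(8), np.int32(8)) onz [775. 164. 123.]
side purple [138.5 235.5] 35 (np.int32(136), np.int32(232), np.int32(6), np.int32(9)) onz [799. 171. 123.]
```

Run:
```python
from h import *
C=arm.get_calibration('top');D=arm.get_calibration('side')
for n,a,b in(('knob',(226.5,192),(263.7,202)),('pot',(315.7,192.3),(278.3,143.4)),('pot',(293.5,217.5),(302.1,163.7)),('bot',(354.7,214.3),(307.9,108)),('bot',(329.4,230),(321.1,125.3)),('bot',(306,249.4),(339.9,143.6)),('box',(273.5,195),(273.5,178))):
    p,e=tri(C,a,D,b);print(n,p.round(),e.round(1))
go((540,-20,300),yaw=-1.655)
```

```text
knob [532.  -4.  96.] 2.5
pot [ 528. -298.   41.] 2.4
pot [ 446. -221.   40.] 1.5
bot [ 452. -404.  113.] 0.3
bot [ 405. -323.  114.] 0.6
bot [ 347. -248.  115.] 0.0
box [ 523. -158.   27.] 3.1
t 0.2 at [ 155.1 -605.1  247.7] x-ang -2.891 w 85.1
(540, -20, 300) -> [-518.1  471.4  -51.8]
rotvec [ 1.000e-03  1.000e-03 -1.236e+00]
```

>>> send_path(moves=[[[-37,34,-50],[0,0,-0.12]],[[-74,67,-52],[0,0,-0.26]],[[-111,101,-52],[0,0,-0.4]],[[-148,135,-52],[0,0,-0.54]],[[-185,168,-52],[0,0,-0.68]],[[-222,202,-52],[0,0,-0.82]],[[-259,236,-52],[0,0,-0.96]],[[-296,269,-52],[0,0,-1.1]],[[-333,303,-52],[0,0,-1.236]],[[-370,337,-52],[0,0,-1.236]]], jaw=60)

```text
clock: 1.2
position: [421.4, -199.2, 300.6]
ee_rot: [-0.678, 0.735, -0.0, 0.0]
contact_force: [0.8, -0.5, -0.1]
gripper_width: 59.9
grasp_force: 0.0
```

Run:
```python
from h import *
go((540,-20,300),yaw=-1.655)
```

```text
t 1.2 at [ 421.4 -199.2  300.6] x-ang -1.652 w 59.9
(540, -20, 300) -> [-188.3 -103.7    0.6]
rotvec [-0.001 -0.     0.003]
```

>>> send_path(moves=[[[-44,-24,0],[0,0,0]],[[-88,-49,0],[0,0,0]],[[-132,-73,0],[0,0,0]],[[-170,-94,0],[0,0,0]],[[-188,-104,0],[0,0,0]],[[-188,-104,0],[0,0,0]],[[-188,-104,0],[0,0,0]]])

```text
clock: 1.9
position: [539.7, -22.8, 299.9]
ee_rot: [-0.677, 0.736, 0.0, -0.001]
contact_force: [-0.4, -0.7, 0.0]
gripper_width: 60.0
grasp_force: 0.0
```

Run:
```python
from h import *
go()
im,C=look('wrist');cv2.imwrite('pics/w1.png',im)
R=cv2.Rodrigues(C['rvec'])[0];print('cam',(-R.T@C['tvec']).round(),R[2].round(2))
```

```text
t 1.9 at [539.7 -22.8 299.9] x-ang -1.655 w 60.0
cam [534. -91. 426.] [ 0.02  0.27 -0.96]
```

View pics/w1.png

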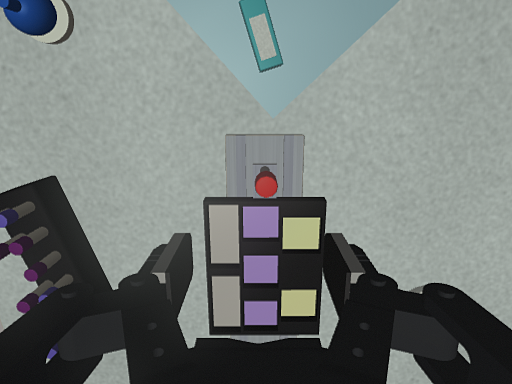

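Wrist view: the knob is at (266,184) and all seven bays are visible between the fingers at rows 205–330. The box is at (262,37) on the mat, and the tray is nearly parallel to the tool.

Add to h.py:
```python
RNG['grey']=((0,0,130),(30,45,200)); RNG['redw']=((0,130,70),(8,255,255)); RNG['creamw']=((22,60,140),(33,140,255))
def show(im,C,zs,amin=150):
    for c,z in zs.items():
        for b in blobs(im,c,amin):
            print(c,b[0],b[1],'wh',b[3][1],'ang',round(b[3][2],1),'onz',onz(C,b[3][0],z).round(1),'cen',onz(C,b[0],z).round(1)[:2])
```

Run:
```python
from h import *
im=cv2.imread('pics/w1.png');C=arm.get_calibration('wrist')
show(im,C,{'redw':98,'lilac':22,'creamw':22,'teal':29},300)
hsv=cv2.cvtColor(im,cv2.COLOR_BGR2HSV);print(hsv[230,222],hsv[300,226],hsv[230,300],hsv[150,245],hsv[30,300])
```

```text
redw [266.  186.1] 359 wh (20.50609588623047, 21.21320343017578) ang 45.0 onz [531.7  -1.1  98. ] cen [531.9  -1.2]
lilac [260.3 221.5] 1119 wh (31.0, 35.0) ang 90.0 onz [542.5  67.1  22. ] cen [542.8  67.1]
lilac [260.4 268.4] 957 wh (27.0, 34.0) ang 90.0 onz [548.8 135.5  22. ] cen [548.2 135.4]
lilac [260.2 312.4] 800 wh (23.0, 33.0) ang 90.0 onz [553.8 205.1  22. ] cen [554.2 204.9]
creamw [301.2 233.5] 985 wh (30.0, 36.0) ang 90.0 onz [490.5  87.8  22. ] cen [490.2  88.6]
creamw [297.9 302.6] 878 wh (25.0, 34.0) ang 90.0 onz [499.8 193.3  22. ] cen [499.9 193.4]
teal [259.6  28.7] 901 wh (72.12432861328125, 25.190832138061523) ang 73.3 onz [ 523.5 -158.8   29. ] cen [ 524.9 -161.8]
[ 24  16 159] [ 24  17 152] [ 33  69 186] [105  13 116] [ 94  49 168]
```

Run:
```python
from h import *
go((531.6,-1.5,130),(531.6,-1.5,87),yaw=-1.653)
```

```text
t 1.9 at [539.5 -23.4 300.2] x-ang -1.656 w 59.8
(531.6, -1.5, 130) -> [-21.1   9.6 170.2]
(531.6, -1.5, 87) -> [-21.2   9.6 213.2]
rotvec [ 0.001 -0.    -0.003]
```

>>> send_path(moves=[[[-10,5,40],[0,0,0]],[[-21,9.6,85],[0,0,0]],[[-21,9.6,125],[0,0,0]],[[-21,9.6,160],[0,0,0]],[[-21,9.6,185],[0,0,0]],[[-21,9.6,203],[0,0,0]],[[-21,9.6,213],[0,0,0]],[[-21,9.6,213],[0,0,0]],[[-21,9.6,213],[0,0,0]]])

```text
clock: 2.85
position: [532.9, -1.3, 88.3]
ee_rot: [-0.677, 0.736, -0.001, 0.001]
contact_force: [0.2, 0.6, 0.2]
gripper_width: 60.0
grasp_force: 0.0
```

>>> send_path(moves=[[[0,0,0],[0,0,0]],[[0,0,0],[0,0,0]],[[0,0,0],[0,0,0]],[[0,0,0],[0,0,0]],[[0,0,0],[0,0,0]],[[0,0,0],[0,0,0]]], jaw=10)

```text
clock: 3.45
position: [532.8, -0.7, 88.4]
ee_rot: [-0.677, 0.736, -0.0, 0.0]
contact_force: [-2.7, 0.0, 5.1]
gripper_width: 22.3
grasp_force: 58.5
```

>>> send_path(moves=[[[6,0,0],[0,0,0]],[[12,0,0],[0,0,0]],[[18,0,0],[0,0,0]],[[24,0,0],[0,0,0]],[[30,0,0],[0,0,0]],[[36,0,0],[0,0,0]],[[42,0,0],[0,0,0]],[[42,0,0],[0,0,0]]])

```text
clock: 4.25
position: [529.3, -42.9, 88.4]
ee_rot: [-0.677, 0.736, -0.001, 0.0]
contact_force: [-1.1, -1.1, 5.0]
gripper_width: 22.5
grasp_force: 58.7
```

>>> send_path(moves=[[[3,0,0],[0,0,0]],[[6,0,0],[0,0,0]],[[9,0,0],[0,0,0]],[[12,0,0],[0,0,0]],[[12,0,0],[0,0,0]]])

```text
clock: 4.75
position: [528.3, -54.5, 88.4]
ee_rot: [-0.677, 0.736, -0.0, 0.001]
contact_force: [-1.4, 1.4, 5.9]
gripper_width: 22.4
grasp_force: 58.7
```

>>> send_path(moves=[[[3,0,0],[0,0,0]],[[6,0,0],[0,0,0]],[[9,0,0],[0,0,0]],[[12,0,0],[0,0,0]],[[12,0,0],[0,0,0]]])

```text
clock: 5.25
position: [528.0, -59.2, 88.4]
ee_rot: [-0.677, 0.736, 0.002, 0.005]
contact_force: [-6.8, 35.2, 9.8]
gripper_width: 22.7
grasp_force: 59.1
```

>>> send_path(moves=[[[2,0,0],[0,0,0]],[[4,0,0],[0,0,0]],[[6,0,0],[0,0,0]],[[8,0,0],[0,0,0]],[[8,0,0],[0,0,0]]])

```text
clock: 5.75
position: [528.1, -59.7, 88.4]
ee_rot: [-0.677, 0.736, 0.004, 0.009]
contact_force: [-10.2, 70.3, 13.5]
gripper_width: 22.3
grasp_force: 59.5
```

>>> send_path(moves=[[[-5,0,0],[0,0,0]],[[-10,0,0],[0,0,0]],[[-14,0,0],[0,0,0]],[[-14,0,0],[0,0,0]]])

```text
clock: 6.15
position: [528.0, -58.7, 88.4]
ee_rot: [-0.678, 0.735, -0.0, 0.001]
contact_force: [-2.6, 7.5, 6.4]
gripper_width: 22.5
grasp_force: 59.1
```

>>> send_path(moves=[[[0,0,0],[0,0,0]],[[0,0,0],[0,0,0]],[[0,0,0],[0,0,0]],[[0,0,0],[0,0,0]]], jaw=60)

```text
clock: 6.55
position: [527.2, -60.9, 87.1]
ee_rot: [-0.677, 0.736, 0.0, -0.0]
contact_force: [0.1, -0.8, -0.3]
gripper_width: 60.1
grasp_force: 0.0
```

>>> send_path(moves=[[[0,0,-40],[0,0,0]],[[0,0,-80],[0,0,0]],[[10,0,-120],[0,0,0]],[[40,0,-160],[0,0,0]],[[60,0,-200],[0,0,0]],[[60,0,-210],[0,0,0]],[[60,0,-210],[0,0,0]],[[60,0,-210],[0,0,0]]])

```text
clock: 7.35
position: [521.5, -120.1, 295.7]
ee_rot: [-0.677, 0.736, 0.001, -0.001]
contact_force: [-0.3, -0.7, -0.4]
gripper_width: 60.0
grasp_force: 0.0
```

Run:
```python
from h import *
go()
im,C=look('wrist');cv2.imwrite('pics/w2.png',im)
show(im,C,{'redw':98,'lilac':22,'creamw':22,'teal':29,'yellow':43},300)
```

```text
t 7.3 at [ 521.5 -120.1  295.7] x-ang -1.655 w 60.0
redw [256.1 224.3] 353 wh (20.50609588623047, 20.50609588623047) ang 45.0 onz [527.3 -58.1  98. ] cen [527.2 -58.3]
lilac [456.7   8.1] 520 wh (19.0, 32.0) ang 90.0 onz [ 289.9 -260.    22. ] cen [ 290.3 -261.4]
lilac [252.8 251.3] 1038 wh (29.0, 35.0) ang 90.0 onz [538.   10.6  22. ] cen [537.6  10.3]
lilac [252.7 296.4] 881 wh (25.0, 34.0) ang 90.0 onz [543.3  78.9  22. ] cen [543.7  78.8]
lilac [253.7 334.5] 486 wh (16.0, 32.0) ang 90.0 onz [548.8 142.2  22. ] cen [547.8 141.4]
creamw [292.3 262. ] 1016 wh (28.0, 35.0) ang 90.0 onz [485.8  30.6  22. ] cen [486.1  30.5]
creamw [289.9 327.7] 681 wh (21.0, 33.0) ang 90.0 onz [494.4 135.8  22. ] cen [495.2 134.3]
teal [254.5 125.9] 543 wh (64.54627990722656, 23.086198806762695) ang 71.9 onz [ 523.3 -158.9   29. ] cen [ 521.1 -154.1]
yellow [318.7  58.4] 979 wh (36.0, 33.0) ang 90.0 onz [ 446.3 -221.2   43. ] cen [ 446.1 -220.8]
```

View pics/w2.png

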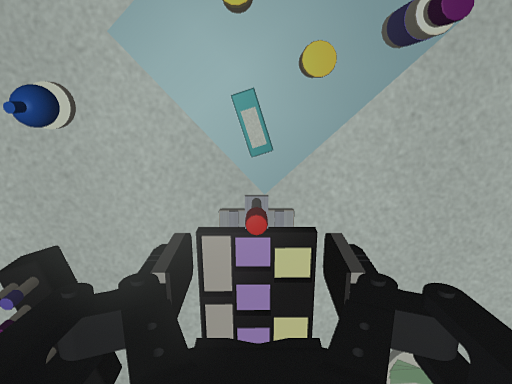

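Carriage is out: bays at rows 230–340, knob (256,224), box (252,122) tilted on the mat, pot (319,58).

Run:
```python
from h import *
C=arm.get_calibration('wrist')
im=cv2.imread('pics/w2.png')
show(im,C,{'grey':22},500)
b=max(blobs(im,'teal',300),key=lambda b:b[1]);q=cv2.boxPoints(b[3]);w=np.array([onz(C,p,29) for p in q]);print(w.round(1))
e=[w[1]-w[0],w[2]-w[1]];e=max(e,key=np.linalg.norm);print('box dir',np.arctan2(e[1],e[0]),np.linalg.norm(e))
go((523.3,-158.9,60),(523.3,-158.9,30))
```

```text
grey [216.7 262.7] 1536 wh (54.725608825683594, 28.247127532958984) ang 88.5 onz [587.   23.2  22. ] cen [586.7  22.7]
grey [218.9 321. ] 865 wh (33.0, 27.0) ang 90.0 onz [595.  114.9  22. ] cen [594.3 114.1]
[[ 544.1 -191.2   29. ]
 [ 518.4 -196.9   29. ]
 [ 500.7 -125.1   29. ]
 [ 527.5 -118.7   29. ]]
box dir 1.812993769161018 74.02215094814453
t 7.4 at [ 521.4 -120.   295.2] x-ang -1.655 w 60.0
(523.3, -158.9, 60) -> [ 38.7  -6.1 235.2]
(523.3, -158.9, 30) -> [ 38.7  -6.2 265.2]
```

>>> send_path(moves=[[[10,-2,45],[0,0,-0.12]],[[20,-4,90],[0,0,-0.24]],[[38,-6,135],[0,0,-0.326]],[[38.7,-6,180],[0,0,-0.326]],[[38.7,-6,215],[0,0,-0.326]],[[38.7,-6,240],[0,0,-0.326]],[[38.7,-6,255],[0,0,-0.326]],[[38.7,-6,264],[0,0,-0.326]],[[38.7,-6,264],[0,0,-0.326]]])

```text
clock: 8.3
position: [523.5, -159.0, 31.1]
ee_rot: [0.787, -0.616, -0.002, 0.001]
contact_force: [-0.1, -0.1, 0.4]
gripper_width: 60.1
grasp_force: 0.0
```

>>> send_path(moves=[[[0,0,0],[0,0,0]],[[0,0,0],[0,0,0]],[[0,0,0],[0,0,0]],[[0,0,0],[0,0,0]],[[0,0,0],[0,0,0]],[[0,0,0],[0,0,0]]], jaw=12)

```text
clock: 8.9
position: [525.8, -159.4, 34.5]
ee_rot: [0.787, -0.616, 0.001, -0.001]
contact_force: [-1.3, 1.8, 6.4]
gripper_width: 26.6
grasp_force: 61.1
```

Run:
```python
from h import *
print(arm.read_state()['grasp_force'])
go((523.3,-158.9,100),(587.2,22.6,140),(587.2,22.6,80),(587.2,22.6,50.5),yaw=-1.653)
```

```text
61.1198616027832
t 8.9 at [ 525.8 -159.4   34.5] x-ang -1.328 w 26.6
(523.3, -158.9, 100) -> [ -1.1   2.2 -65.5]
(587.2, 22.6, 140) -> [-161.9 -103.5 -105.3]
(587.2, 22.6, 80) -> [-162.  -103.3  -45.3]
(587.2, 22.6, 50.5) -> [-162.  -103.3  -15.8]
rotvec [-0.002 -0.     0.325]
```

>>> send_path(moves=[[[0,0,-40],[0,0,0]],[[0,0,-80],[0,0,0]],[[0,0,-125],[0,0,0]],[[-20,-13,-125],[0,0,0.05]],[[-60,-38,-125],[0,0,0.15]],[[-100,-64,-125],[0,0,0.25]],[[-135,-86,-125],[0,0,0.325]],[[-155,-98,-125],[0,0,0.325]],[[-162,-103,-125],[0,0,0.325]],[[-162,-103,-125],[0,0,0.325]]])

```text
clock: 9.9
position: [586.2, 23.2, 157.9]
ee_rot: [-0.678, 0.735, 0.0, -0.0]
contact_force: [0.0, -0.1, -0.4]
gripper_width: 26.4
grasp_force: 60.3
```

Run:
```python
from h import *
go((587.2,22.6,100),(587.2,22.6,52.5),yaw=-1.653)
im,C=look('wrist');cv2.imwrite('pics/w3.png',im)
show(im,C,{'teal':100,'grey':22},200)
```

```text
t 9.9 at [586.2  23.2 157.9] x-ang -1.652 w 26.4
(587.2, 22.6, 100) -> [ 0.5 -1.1 57.9]
(587.2, 22.6, 52.5) -> [  0.5  -1.1 105.4]
rotvec [ 0.001 -0.     0.001]
teal [258.1 243.3] 5625 wh (158.0, 65.0) ang 90.0 onz [587.   48.2 100. ] cen [586.7  41.1]
```

View pics/w3.png

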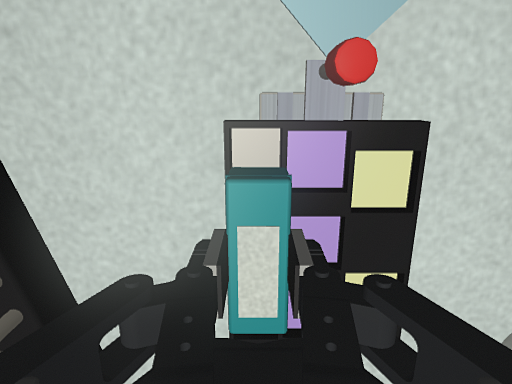

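Box held level and aligned, teal at rows 178–333 just over the near grey bay.

Run:
```python
from h import *
C=arm.get_calibration('wrist')
for z in(150,154): print(z,onz(C,(258,179),z).round(1),onz(C,(258,333),z).round(1))
```

```text
150 [582.1 -12.6 150. ] [588.4  63.6 150. ]
154 [582.1 -13.7 154. ] [588.1  60.3 154. ]
```

>>> send_path(moves=[[[2,-1,30],[0,0,0]],[[3,-1.5,55],[0,0,0]],[[3,-1.5,75],[0,0,0]],[[3,-1.5,90],[0,0,0]],[[3,-1.5,96],[0,0,0]],[[3,-1.5,100],[0,0,0]],[[3,-1.5,102],[0,0,0]],[[3,-1.5,102],[0,0,0]]])

```text
clock: 10.75
position: [587.7, 19.2, 56.8]
ee_rot: [-0.677, 0.736, -0.0, 0.0]
contact_force: [-0.0, -0.1, -0.8]
gripper_width: 26.4
grasp_force: 60.3
```

>>> send_path(moves=[[[0,0,0],[0,0,0]],[[0,0,0],[0,0,0]],[[0,0,0],[0,0,0]]], jaw=42)

```text
clock: 11.05
position: [587.8, 19.5, 56.9]
ee_rot: [-0.677, 0.736, -0.0, 0.0]
contact_force: [-0.6, 0.2, -0.2]
gripper_width: 41.7
grasp_force: 0.0
```

>>> send_path(moves=[[[0,0,-30],[0,0,0]],[[0,0,-80],[0,0,0]],[[40,20,-125],[0,0,0]],[[80,40,-150],[0,0,0]],[[120,70,-200],[0,0,0]],[[150,90,-240],[0,0,0]],[[150,90,-240],[0,0,0]],[[150,90,-240],[0,0,0]],[[150,90,-240],[0,0,0]]], jaw=60)

```text
clock: 11.95
position: [485.1, -122.9, 297.2]
ee_rot: [-0.677, 0.736, -0.001, 0.001]
contact_force: [0.2, -0.1, 0.1]
gripper_width: 60.0
grasp_force: 0.0
```

```bash
python3 - <<'E'
from h import *
go()
im,C=look('wrist');cv2.imwrite('pics/w4.png',im)
show(im,C,{'teal':48,'grey':22,'yellow':43,'lilac':22,'creamw':22},200)
E
```

```text
t 11.9 at [ 485.1 -122.9  297.2] x-ang -1.655 w 60.0
teal [194.4 279.3] 258 wh (51.0, 15.0) ang 90.0 onz [581.8  21.3  48. ] cen [579.   28.5]
grey [193.9 324.3] 840 wh (39.519920349121094, 25.250469207763672) ang 86.6 onz [596.3 120.3  22. ] cen [596.5 115.7]
yellow [201.9   4.5] 283 wh (11.0, 31.0) ang 90.0 onz [ 529.8 -285.    43. ] cen [ 529.3 -285.9]
yellow [280. 102.] 867 wh (33.0, 32.0) ang 90.0 onz [ 455.1 -182.3   43. ] cen [ 455.1 -181.8]
lilac [412.4  12.1] 771 wh (27.0, 33.0) ang 90.0 onz [ 302.9 -262.9   22. ] cen [ 303.1 -264.3]
lilac [226.5 255. ] 1002 wh (28.0, 35.0) ang 90.0 onz [538.1  10.8  22. ] cen [538.1  10.8]
lilac [227.8 299.5] 871 wh (25.0, 34.0) ang 90.0 onz [543.5  79.1  22. ] cen [543.8  79.1]
lilac [230.1 334.1] 296 wh (10.0, 32.0) ang 90.0 onz [548.4 137.9  22. ] cen [546.6 136.5]
creamw [266.1 265.6] 975 wh (28.0, 35.0) ang 90.0 onz [486.   31.6  22. ] cen [486.5  30.9]
creamw [265.4 330.8] 680 wh (21.0, 33.0) ang 90.0 onz [495.4 136.2  22. ] cen [495.4 135. ]
```

View pics/w4.png

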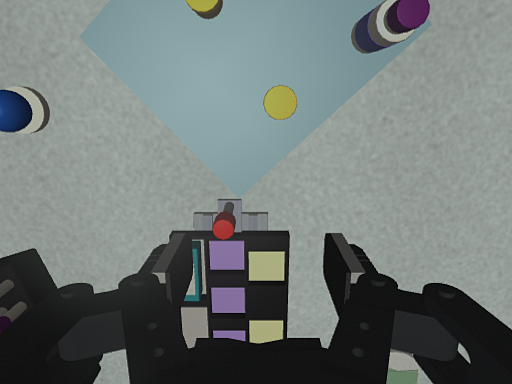

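Pot 1 has been knocked: it is now at (280,102), about 40 mm from where it was. Box lies in the near grey bay (teal at col 194).

Run:
```python
from h import *
go((455.1,-182,150),yaw=-1.653)
```

```text
t 12.0 at [ 485.  -122.4  296. ] x-ang -1.654 w 59.9
(455.1, -182, 150) -> [ 62.   24.8 145.9]
rotvec [ 0.     0.001 -0.001]
```

>>> send_path(moves=[[[20,8,40],[0,0,0]],[[40,16,80],[0,0,0]],[[62,25,120],[0,0,0]],[[62,25,140],[0,0,0]],[[62,25,146],[0,0,0]],[[62,25,146],[0,0,0]],[[62,25,146],[0,0,0]]])

```text
clock: 12.7
position: [456.5, -181.9, 151.0]
ee_rot: [-0.678, 0.735, -0.001, 0.0]
contact_force: [-0.0, -0.3, 0.6]
gripper_width: 60.2
grasp_force: 0.0
```

Run:
```python
from h import *
go()
im,C=look('wrist');cv2.imwrite('pics/w5.png',im)
show(im,C,{'yellow':43},800)
b=max(blobs(im,'yellow',800),key=lambda b:b[1]);p=onz(C,b[3][0],43)
go((p[0],p[1],80),(p[0],p[1],35))
```

```text
t 12.7 at [ 456.5 -181.9  151. ] x-ang -1.652 w 60.2
yellow [132.5  29.1] 2721 wh (59.0, 56.0) ang 90.0 onz [ 527.9 -298.    43. ] cen [ 528.2 -298.2]
yellow [259.1 191.6] 1852 wh (49.0, 47.0) ang 0.0 onz [ 454.7 -182.1   43. ] cen [ 455.  -182.1]
t 12.8 at [ 456.6 -181.9  151.4] x-ang -1.652 w 60.3
(np.float64(527.8834286860032), np.float64(-297.96536709091), 80) -> [109.8 -80.3  71.6]
(np.float64(527.8834286860032), np.float64(-297.96536709091), 35) -> [109.8 -80.2 116.6]
```

>>> send_path(moves=[[[0,1.7,40],[0,0,0]],[[0,1.7,75],[0,0,0]],[[0,1.7,100],[0,0,0]],[[0,1.7,112],[0,0,0]],[[0,1.7,116],[0,0,0]],[[0,1.7,116],[0,0,0]],[[0,1.7,116],[0,0,0]]])

```text
clock: 13.45
position: [454.8, -182.2, 35.5]
ee_rot: [-0.677, 0.736, -0.001, 0.001]
contact_force: [0.5, -0.1, 0.5]
gripper_width: 60.0
grasp_force: 0.0
```

>>> send_path(moves=[[[0,0,0],[0,0,0]],[[0,0,0],[0,0,0]],[[0,0,0],[0,0,0]],[[0,0,0],[0,0,0]],[[0,0,0],[0,0,0]],[[0,0,0],[0,0,0]]], jaw=20)

```text
clock: 14.05
position: [454.6, -182.3, 35.7]
ee_rot: [-0.677, 0.736, -0.001, 0.001]
contact_force: [-0.7, 1.0, 4.6]
gripper_width: 36.2
grasp_force: 59.6
```

>>> send_path(moves=[[[0,0,-30],[0,0,0]],[[0,0,-70],[0,0,0]],[[0,0,-110],[0,0,0]],[[0,0,-125],[0,0,0]],[[0,0,-125],[0,0,0]]])

```text
clock: 14.55
position: [455.1, -182.4, 162.4]
ee_rot: [-0.677, 0.736, -0.003, 0.002]
contact_force: [0.3, 0.6, -1.3]
gripper_width: 36.1
grasp_force: 60.1
```

Run:
```python
from h import *
go((495.3,136,160),(495.3,136,54),yaw=-1.653)
```

```text
t 14.6 at [ 455.1 -182.4  162.4] x-ang -1.654 w 36.1
(495.3, 136, 160) -> [-320.6  -13.7    2.5]
(495.3, 136, 54) -> [-320.6  -12.9  108.5]
rotvec [-0.007 -0.    -0.001]
```

>>> send_path(moves=[[[-40,-2,0],[0,0,0]],[[-85,-4,0],[0,0,0]],[[-130,-6,0],[0,0,0]],[[-175,-8,0],[0,0,0]],[[-220,-10,0],[0,0,0]],[[-260,-11,0],[0,0,0]],[[-295,-13,0],[0,0,0]],[[-315,-13,0],[0,0,0]],[[-320,-13,0],[0,0,0]],[[-320,-13,0],[0,0,0]]])

```text
clock: 15.55
position: [492.3, 135.7, 158.1]
ee_rot: [-0.677, 0.736, 0.0, -0.001]
contact_force: [-0.7, 0.3, -1.0]
gripper_width: 36.0
grasp_force: 60.1
```

Run:
```python
from h import *
go((495.3,136,54),yaw=-1.653)
im,C=look('wrist');cv2.imwrite('pics/w6.png',im)
p=arm.read_state()['position']
for b in blobs(im,'yellow',800):
  for z in(165,170,175): print(z,b[0],b[3][1],onz(C,b[3][0],z).round(1), np.linalg.norm(onz(C,np.array(b[3][0])-[b[2][2]/2,0],z)-onz(C,np.array(b[3][0])+[b[2][2]/2,0],z)))
show(im,C,{'creamw':22,'lilac':22},200)
```

```text
t 15.6 at [492.3 135.7 158.1] x-ang -1.653 w 36.0
(495.3, 136, 54) -> [ -0.7  -3.2 104.1]
rotvec [ 0.002 -0.001  0.   ]
165 [257.5 268.1] (91.0, 89.0) [491.6 133.6 165. ] 36.244701380745134
170 [257.5 268.1] (91.0, 89.0) [491.4 130.8 170. ] 34.72751797067556
175 [257.5 268.1] (91.0, 89.0) [491.2 128.1 175. ] 33.21033456060597
lilac [168.2  12.3] 1249 wh (49.0, 64.0) ang 90.0 onz [540.   13.2  22. ] cen [545.1   4.7]
lilac [188.5 197.8] 2794 wh (55.99999237060547, 49.99999237060547) ang 0.0 onz [550.2 144.3  22. ] cen [549.8 144.2]
```

View pics/w6.png

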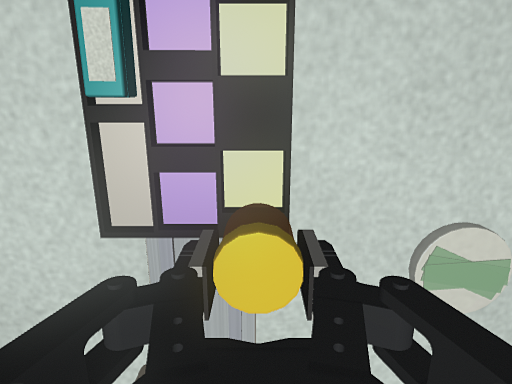

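Pot held upright over the tray (258,268), cream bay (253,179), box seated in the far bay (103,45).

Run:
```python
from h import *
C=arm.get_calibration('wrist')
print(onz(C,(253.5,179),22).round(1))
go((495.6,137.3,60),(495.6,137.3,55))
```

```text
[494.6 131.9  22. ]
t 15.6 at [492.3 135.  158.3] x-ang -1.654 w 36.5
(495.6, 137.3, 60) -> [-2.7 -3.3 98.3]
(495.6, 137.3, 55) -> [ -2.7  -3.3 103.3]
```

>>> send_path(moves=[[[1,-2,30],[0,0,0]],[[2.8,-3.5,55],[0,0,0]],[[2.8,-3.5,75],[0,0,0]],[[2.8,-3.5,90],[0,0,0]],[[2.8,-3.5,97],[0,0,0]],[[2.8,-3.5,101],[0,0,0]],[[2.8,-3.5,103],[0,0,0]],[[2.8,-3.5,103],[0,0,0]]])

```text
clock: 16.4
position: [496.6, 132.4, 56.7]
ee_rot: [-0.677, 0.736, -0.0, 0.0]
contact_force: [-0.6, 0.2, -0.1]
gripper_width: 36.1
grasp_force: 60.2
```

>>> send_path(moves=[[[0,0,0],[0,0,0]],[[0,0,0],[0,0,0]],[[0,0,0],[0,0,0]]], jaw=60)

```text
clock: 16.7
position: [496.6, 132.7, 56.8]
ee_rot: [-0.677, 0.736, -0.0, 0.001]
contact_force: [0.2, 0.0, 0.2]
gripper_width: 60.2
grasp_force: 0.0
```

>>> send_path(moves=[[[0,0,-30],[0,0,0]],[[0,0,-75],[0,0,0]],[[20,0,-110],[0,0,0]],[[60,0,-110],[0,0,0]],[[110,0,-150],[0,0,0]],[[150,0,-190],[0,0,0]],[[150,0,-210],[0,0,0]],[[150,0,-210],[0,0,0]],[[150,0,-210],[0,0,0]]])

```text
clock: 17.6
position: [483.9, -17.2, 267.1]
ee_rot: [-0.677, 0.736, -0.0, 0.001]
contact_force: [0.4, -0.7, -0.9]
gripper_width: 60.2
grasp_force: 0.0
```

```bash
python3 - <<'E'
from h import *
go((528,-298,150))
im,C=look('wrist');cv2.imwrite('pics/w7.png',im)
show(im,C,{'yellow':62,'lilac':22,'teal':48,'creamw':22},200)
im,C=look('top')
show(im,C,{'yellow':43},50)
E
```

```text
t 17.6 at [483.9 -17.2 267.1] x-ang -1.655 w 60.2
(528, -298, 150) -> [276.3 -67.4 116.9]
yellow [257.8 293.7] 747 wh (31.622774124145508, 29.09295082092285) ang 18.4 onz [496.  132.8  62. ] cen [496.  132.9]
lilac [212.9 183.3] 1418 wh (36.27985382080078, 39.47808074951172) ang 88.1 onz [538.2   8.9  22. ] cen [538.2   8.7]
lilac [215.2 238. ] 1251 wh (32.0, 38.0) ang 90.0 onz [543.9  77.6  22. ] cen [543.7  77.6]
lilac [217.2 287.9] 1061 wh (28.0, 36.0) ang 90.0 onz [549.6 146.8  22. ] cen [549.3 146.7]
teal [166.5 198. ] 831 wh (64.0001220703125, 24.452289581298828) ang 86.4 onz [587.4  20.4  48. ] cen [586.7  14.4]
creamw [259.7 271.7] 404 wh (29.0, 37.0) ang 90.0 onz [495.4 134.7  22. ] cen [493.3 128. ]
yellow [480.8 176.7] 85 wh (63.1266975402832, 1.3036813735961914) ang 86.5 onz [ 571.2 -852.7   43. ] cen [ 567.2 -852.5]
yellow [315.9 192.4] 55 wh (9.0, 10.0) ang 90.0 onz [ 526.3 -294.9   43. ] cen [ 526.5 -297.9]
```

View pics/w7.png

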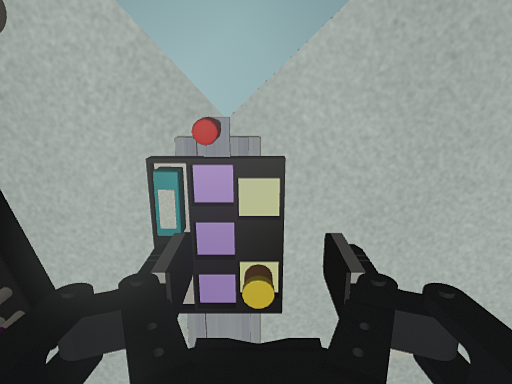

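Box flat in its bay (167,200), first pot seated in cream bay (258,290); only the near cream bay (259,197) remains.

>>> send_path(moves=[[[40,-10,0],[0,0,0]],[[85,-21,0],[0,0,0]],[[130,-32,0],[0,0,0]],[[175,-43,20],[0,0,0]],[[220,-54,50],[0,0,0]],[[255,-62,80],[0,0,0]],[[272,-67,105],[0,0,0]],[[276,-67.4,117],[0,0,0]],[[276,-67.4,117],[0,0,0]],[[276,-67.4,117],[0,0,0]]])

```text
clock: 18.7
position: [528.6, -296.7, 149.6]
ee_rot: [-0.678, 0.735, -0.0, -0.0]
contact_force: [0.0, -0.0, 0.0]
gripper_width: 60.1
grasp_force: 0.0
```

Run:
```python
from h import *
im,C=look('wrist')
show(im,C,{'yellow':43},800)
go((528,-298,35.5),yaw=-1.653)
```

```text
yellow [257.1 189.8] 1889 wh (47.0, 50.0) ang 90.0 onz [ 528.3 -299.    43. ] cen [ 528.2 -298.7]
t 18.8 at [ 529.  -296.7  150.6] x-ang -1.652 w 59.8
(528, -298, 35.5) -> [  1.4   1.1 115.1]
rotvec [-0.002 -0.001  0.001]
```

>>> send_path(moves=[[[1.8,0.8,40],[0,0,0]],[[1.8,0.8,75],[0,0,0]],[[1.8,0.8,100],[0,0,0]],[[1.8,0.8,111],[0,0,0]],[[1.8,0.8,115],[0,0,0]],[[1.8,0.8,115],[0,0,0]],[[1.8,0.8,115],[0,0,0]]])

```text
clock: 19.45
position: [528.5, -299.5, 36.2]
ee_rot: [-0.677, 0.736, -0.002, 0.001]
contact_force: [0.2, -0.1, 0.5]
gripper_width: 60.2
grasp_force: 0.0
```

>>> send_path(moves=[[[0,0,0],[0,0,0]],[[0,0,0],[0,0,0]],[[0,0,0],[0,0,0]],[[0,0,0],[0,0,0]],[[0,0,0],[0,0,0]],[[0,0,0],[0,0,0]]], jaw=20)

```text
clock: 20.05
position: [528.2, -299.7, 35.9]
ee_rot: [-0.677, 0.736, -0.001, 0.001]
contact_force: [-1.3, 1.4, 6.6]
gripper_width: 36.3
grasp_force: 60.1
```

>>> send_path(moves=[[[0,0,-30],[0,0,0]],[[0,0,-70],[0,0,0]],[[0,0,-110],[0,0,0]],[[0,0,-130],[0,0,0]],[[0,0,-130],[0,0,0]],[[0,0,-130],[0,0,0]]])

```text
clock: 20.65
position: [526.7, -299.0, 164.0]
ee_rot: [-0.677, 0.736, 0.0, 0.0]
contact_force: [-0.1, -1.4, -1.2]
gripper_width: 36.2
grasp_force: 60.1
```

Run:
```python
from h import *
go((486.3,27.5,165),(486.3,27.5,55),yaw=-1.653)
```

```text
t 20.6 at [ 526.7 -299.   164. ] x-ang -1.654 w 36.2
(486.3, 27.5, 165) -> [-322.    67.6   -0.7]
(486.3, 27.5, 55) -> [-321.9   67.5  109.3]
rotvec [ 0.     0.001 -0.001]
```

>>> send_path(moves=[[[-40,8,0],[0,0,0]],[[-85,18,0],[0,0,0]],[[-130,27,0],[0,0,0]],[[-175,37,0],[0,0,0]],[[-220,46,0],[0,0,0]],[[-260,55,0],[0,0,0]],[[-295,62,0],[0,0,0]],[[-315,66,0],[0,0,0]],[[-322,67.6,0],[0,0,0]],[[-322,67.6,0],[0,0,0]]])

```text
clock: 21.65
position: [485.7, 27.5, 163.0]
ee_rot: [-0.678, 0.735, 0.001, -0.001]
contact_force: [0.1, -0.5, -0.6]
gripper_width: 36.4
grasp_force: 60.1
```

>>> send_path(moves=[[[0,0,0],[0,0,0]],[[0,0,0],[0,0,0]]])

```text
clock: 21.85
position: [486.4, 26.2, 163.8]
ee_rot: [-0.677, 0.736, 0.0, -0.0]
contact_force: [0.4, 0.2, -1.2]
gripper_width: 36.5
grasp_force: 60.1
```

Run:
```python
from h import *
go((486.3,27.5,55),yaw=-1.653)
im,C=look('wrist');cv2.imwrite('pics/w8.png',im)
for b in blobs(im,'yellow',800): print(b[0],onz(C,b[3][0],arm.read_state()['position'][2]+7).round(1))
```

```text
t 21.9 at [486.4  26.2 163.8] x-ang -1.655 w 36.5
(486.3, 27.5, 55) -> [-1.400e+00  1.000e-01  1.088e+02]
rotvec [ 0.001 -0.    -0.002]
[257.1 277.8] [484.6  29.5 171. ]
```

>>> send_path(moves=[[[0,-0.7,30],[0,0,0]],[[0,-0.7,60],[0,0,0]],[[0,-0.7,80],[0,0,0]],[[0,-0.7,95],[0,0,0]],[[0,-0.7,102],[0,0,0]],[[0,-0.7,106],[0,0,0]],[[0,-0.7,108],[0,0,0]],[[0,-0.7,108],[0,0,0]]])

```text
clock: 22.7
position: [487.6, 27.1, 56.7]
ee_rot: [-0.677, 0.736, -0.0, 0.0]
contact_force: [-0.3, 0.9, 0.3]
gripper_width: 36.3
grasp_force: 60.1
```

>>> send_path(moves=[[[0,0,0],[0,0,0]],[[0,0,0],[0,0,0]],[[0,0,0],[0,0,0]]], jaw=60)

```text
clock: 23.0
position: [487.6, 27.3, 56.8]
ee_rot: [-0.677, 0.736, -0.0, 0.0]
contact_force: [-1.0, 0.1, 0.4]
gripper_width: 60.1
grasp_force: 0.0
```

>>> send_path(moves=[[[0,0,-30],[0,0,0]],[[0,0,-75],[0,0,0]],[[20,0,-110],[0,0,0]],[[40,-10,-140],[0,0,0]],[[60,-20,-180],[0,0,0]],[[60,-20,-210],[0,0,0]],[[60,-20,-210],[0,0,0]],[[60,-20,-210],[0,0,0]]])

```text
clock: 23.8
position: [502.0, -34.3, 266.8]
ee_rot: [-0.677, 0.736, -0.0, 0.001]
contact_force: [-0.5, -0.7, -0.6]
gripper_width: 60.2
grasp_force: 0.0
```

```bash
python3 - <<'E'
from h import *
go((452,-404,180))
im,C=look('wrist');cv2.imwrite('pics/w9.png',im)
show(im,C,{'yellow':62,'lilac':22,'teal':48,'creamw':22},200)
im,C=look('top')
show(im,C,{'purple':120,'yellow':43},20)
E
```

```text
t 23.8 at [502.  -34.3 266.8] x-ang -1.654 w 60.2
(452, -404, 180) -> [372.7  19.2  86.4]
yellow [275.9 220.7] 911 wh (33.0, 34.0) ang 90.0 onz [487.1  27.8  62. ] cen [487.2  28. ]
yellow [274.5 305.7] 726 wh (28.0, 31.0) ang 90.0 onz [496.  133.3  62. ] cen [495.9 132.9]
lilac [229.9 196.4] 1413 wh (35.0, 39.0) ang 90.0 onz [538.5   9.   22. ] cen [538.    8.9]
lilac [231.2 250.3] 1186 wh (31.0, 38.0) ang 90.0 onz [544.   78.5  22. ] cen [543.8  78.3]
lilac [232.4 298.5] 1011 wh (27.0, 36.0) ang 90.0 onz [549.8 146.2  22. ] cen [549.3 146.3]
teal [185.8 206.4] 703 wh (63.04931640625, 24.360929489135742) ang 87.6 onz [587.4  20.9  48. ] cen [584.8   8.6]
creamw [273.3 283.8] 386 wh (28.0, 37.0) ang 90.0 onz [495.4 135.3  22. ] cen [495.3 129.2]
purple [354.8 214.3] 52 wh (7.0, 7.0) ang 90.0 onz [ 451.1 -401.3  120. ] cen [ 451.7 -402.3]
purple [329.4 230. ] 51 wh (6.0, 7.0) ang 90.0 onz [ 405. -322.  120.] cen [ 405.  -321.7]
purple [306.  249.4] 54 wh (7.77817440032959, 7.071067810058594) ang 45.0 onz [ 347.7 -248.2  120. ] cen [ 347.3 -247.4]
yellow [480.8 176.2] 84 wh (63.126827239990234, 1.3099440336227417) ang 86.4 onz [ 571.2 -852.6   43. ] cen [ 568.9 -852.6]
```

View pics/w9.png

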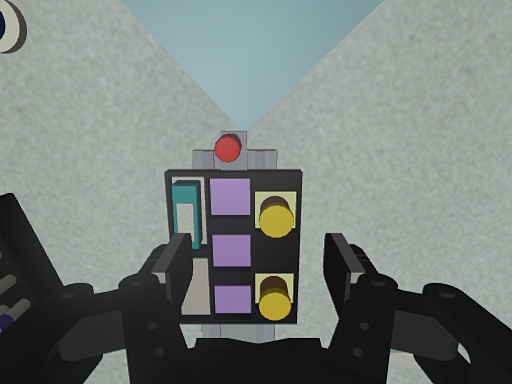

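Both pots seated in cream bays (275,218) and (274,300), box flat; now the bottles, far-end bay first.

>>> send_path(moves=[[[45,2,0],[0,0,0]],[[90,4,0],[0,0,0]],[[135,7,0],[0,0,0]],[[180,9,0],[0,0,0]],[[225,12,10],[0,0,0]],[[270,14,20],[0,0,0]],[[310,16,40],[0,0,0]],[[345,18,55],[0,0,0]],[[368,19,65],[0,0,0]],[[372,19,67],[0,0,0]]], jaw=65)

```text
clock: 24.9
position: [450.6, -404.6, 195.4]
ee_rot: [-0.676, 0.737, 0.003, -0.001]
contact_force: [-0.4, 0.1, -0.5]
gripper_width: 64.9
grasp_force: 0.0
```

>>> send_path(moves=[[[0,0,0],[0,0,0]],[[0,0,0],[0,0,0]]])

```text
clock: 25.1
position: [452.6, -402.6, 199.2]
ee_rot: [-0.678, 0.736, 0.0, -0.0]
contact_force: [-0.1, -0.1, -0.0]
gripper_width: 64.9
grasp_force: 0.0
```

Run:
```python
from h import *
im,C=look('wrist');cv2.imwrite('pics/w10.png',im)
show(im,C,{'purple':123},300)
go((452,-404,79),yaw=-1.653)
```

```text
purple [258.4 204.7] 1246 wh (38.890869140625, 39.59798049926758) ang 45.0 onz [ 451.2 -403.2  123. ] cen [ 451.5 -403.3]
purple [326.1 301.1] 1119 wh (49.39495849609375, 26.183042526245117) ang 68.2 onz [ 410.6 -328.1  123. ] cen [ 409.7 -328. ]
purple [408.3 370.7] 741 wh (31.0, 34.0) ang 90.0 onz [ 347.4 -265.3  123. ] cen [ 349.3 -262.5]
t 25.1 at [ 452.9 -402.5  199.7] x-ang -1.652 w 65.0
(452, -404, 79) -> [  1.5   0.8 120.7]
rotvec [-0.    -0.     0.001]
```

View pics/w10.png

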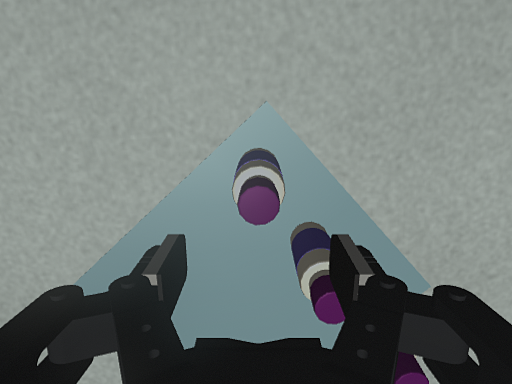

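Bottle cap below the fingers at (258,205), its neighbour at (326,300) clear of the finger by about 80 mm in y.

>>> send_path(moves=[[[1,1.4,35],[0,0,0]],[[1,1.4,65],[0,0,0]],[[1,1.4,90],[0,0,0]],[[1,1.4,107],[0,0,0]],[[1,1.4,116],[0,0,0]],[[1,1.4,120],[0,0,0]],[[1,1.4,120],[0,0,0]]])

```text
clock: 25.85
position: [451.5, -404.1, 79.8]
ee_rot: [-0.678, 0.736, -0.0, 0.0]
contact_force: [0.2, -0.2, -0.4]
gripper_width: 65.0
grasp_force: 0.0
```

>>> send_path(moves=[[[0,0,0],[0,0,0]],[[0,0,0],[0,0,0]],[[0,0,0],[0,0,0]],[[0,0,0],[0,0,0]],[[0,0,0],[0,0,0]],[[0,0,0],[0,0,0]]], jaw=20)

```text
clock: 26.45
position: [451.9, -405.0, 80.8]
ee_rot: [-0.677, 0.736, -0.002, 0.0]
contact_force: [0.8, 1.2, 6.0]
gripper_width: 38.1
grasp_force: 60.5
```

>>> send_path(moves=[[[0,0,-20],[0,0,0]],[[0,0,-50],[0,0,0]],[[0,0,-85],[0,0,0]],[[0,0,-120],[0,0,0]],[[0,0,-145],[0,0,0]],[[0,0,-160],[0,0,0]],[[0,0,-160],[0,0,0]],[[0,0,-160],[0,0,0]]])

```text
clock: 27.25
position: [450.3, -403.8, 238.0]
ee_rot: [-0.677, 0.736, 0.001, 0.0]
contact_force: [0.2, -0.1, -2.7]
gripper_width: 38.8
grasp_force: 60.5
```

Run:
```python
from h import *
go((549.2,142,240),(549.2,142,98),yaw=-1.653)
```

```text
t 27.2 at [ 450.3 -403.8  238. ] x-ang -1.654 w 38.8
(549.2, 142, 240) -> [-552.1  -53.    -1.1]
(549.2, 142, 98) -> [-551.9  -53.2  140.9]
rotvec [ 0.002  0.002 -0.001]
```

Move 552 in x: two calls. Go 45/row with ramp.

>>> send_path(moves=[[[-20,-2,0],[0,0,0]],[[-55,-5,0],[0,0,0]],[[-95,-9,0],[0,0,0]],[[-140,-13,0],[0,0,0]],[[-185,-18,0],[0,0,0]],[[-230,-22,0],[0,0,0]],[[-275,-26,0],[0,0,0]],[[-320,-31,0],[0,0,0]],[[-365,-35,0],[0,0,0]],[[-410,-39,0],[0,0,0]]])

```text
clock: 28.25
position: [522.7, 2.7, 237.3]
ee_rot: [-0.677, 0.736, 0.001, -0.002]
contact_force: [0.8, 0.5, -1.4]
gripper_width: 38.2
grasp_force: 60.5
```

>>> send_path(moves=[[[-40,-4,0],[0,0,0]],[[-75,-7,0],[0,0,0]],[[-105,-10,0],[0,0,0]],[[-127,-13,0],[0,0,0]],[[-138,-14,0],[0,0,0]],[[-142,-14,0],[0,0,0]],[[-142,-14,0],[0,0,0]],[[-142,-14,0],[0,0,0]],[[-142,-14,0],[0,0,0]]])

```text
clock: 29.15
position: [549.3, 140.3, 239.4]
ee_rot: [-0.677, 0.736, 0.0, -0.0]
contact_force: [0.5, -0.1, -1.5]
gripper_width: 38.1
grasp_force: 60.5
```

Run:
```python
from h import *
go((549.2,142,98),yaw=-1.653)
im,C=look('wrist');cv2.imwrite('pics/w11.png',im)
p=arm.read_state()['position']
b=max(blobs(im,'purple',800),key=lambda b:b[1]);print('cap top',b[0],b[3][1],onz(C,b[3][0],p[2]+42.5).round(1))
show(im,C,{'lilac':22},300)
```

```text
t 29.1 at [549.3 140.3 239.4] x-ang -1.655 w 38.1
(549.2, 142, 98) -> [ -1.7   0.3 141.4]
rotvec [ 0.    -0.    -0.002]
cap top [258.1 305.6] (88.95404052734375, 80.89302825927734) [546.6 130.  282. ]
lilac [261.7  19.8] 1765 wh (50.0, 48.0) ang 90.0 onz [538.3   7.9  22. ] cen [533.5   3.8]
lilac [273.6 102.4] 521 wh (18.957914352416992, 47.22848892211914) ang 3.8 onz [529.9  76.7  22. ] cen [527.6  80.1]
lilac [258.  163.6] 1574 wh (42.99999237060547, 40.99999237060547) ang -0.0 onz [549.1 143.3  22. ] cen [548.4 141.3]
lilac [258.2 206.4] 1772 wh (56.116241455078125, 84.04788970947266) ang 88.6 onz [553.9 198.9  22. ] cen [552.2 189. ]
lilac [257.7 321.9] 2928 wh (87.07341766357422, 44.40718078613281) ang 7.7 onz [562.7 335.8  22. ] cen [565.1 337.2]
```

View pics/w11.png

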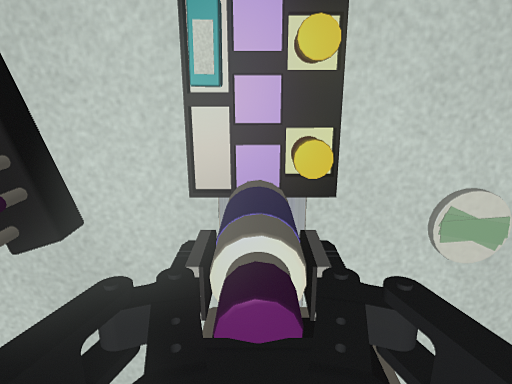

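Bottle held over the far-end lilac bay (258,165), its lower front rim at (258,181); pots, box and dish as before.

Run:
```python
from h import *
C=arm.get_calibration('wrist')
print('bottom front',onz(C,(258,181.5),162).round(1),'body top front edge',onz(C,(258,237),250).round(1),'bottom L/R',onz(C,(222,205),162).round(1))
print('bay2 edges', onz(C,(258,145),22).round(1), 'bay1',onz(C,(257.5,75),22).round(1),onz(C,(257.5,124),22).round(1))
```

```text
bottom front [547.3 124.6 162. ] body top front edge [547.3 123.5 250. ] bottom L/R [571.9 138.4 162. ]
bay2 edges [546.9 121.8  22. ] bay1 [541.7  52.9  22. ] [545.6 100.3  22. ]
```

>>> send_path(moves=[[[0,0,35],[0,0,0]],[[0,0,70],[0,0,0]],[[0,0,98],[0,0,0]],[[0,0,118],[0,0,0]],[[0,0,128],[0,0,0]],[[0,0,134],[0,0,0]],[[0,0,138],[0,0,0]],[[0,0,139],[0,0,0]],[[0,0,139],[0,0,0]]])

```text
clock: 30.1
position: [550.0, 141.5, 101.1]
ee_rot: [-0.677, 0.736, -0.0, 0.001]
contact_force: [-0.3, 0.5, -2.0]
gripper_width: 38.3
grasp_force: 60.6
```

>>> send_path(moves=[[[0,0,1],[0,0,0]],[[0,0,1.5],[0,0,0]],[[0,0,1.5],[0,0,0]]])

```text
clock: 30.4
position: [550.0, 141.6, 99.8]
ee_rot: [-0.677, 0.736, -0.0, 0.001]
contact_force: [-1.1, 0.4, 2.6]
gripper_width: 38.4
grasp_force: 61.1
```

>>> send_path(moves=[[[0,0,0],[0,0,0]],[[0,0,0],[0,0,0]],[[0,0,0],[0,0,0]]], jaw=60)

```text
clock: 30.7
position: [549.6, 141.3, 98.8]
ee_rot: [-0.677, 0.736, -0.0, 0.0]
contact_force: [0.8, 0.7, 0.4]
gripper_width: 60.0
grasp_force: 0.0
```

>>> send_path(moves=[[[0,0,-20],[0,0,0]],[[0,0,-60],[0,0,0]],[[0,0,-105],[0,0,0]],[[35,3,-110],[0,0,0]],[[80,10,-110],[0,0,0]],[[125,30,-110],[0,0,0]],[[170,50,-110],[0,0,0]],[[200,65,-110],[0,0,0]],[[200,65,-110],[0,0,0]]])

```text
clock: 31.6
position: [465.6, -55.2, 208.8]
ee_rot: [-0.676, 0.737, 0.0, -0.0]
contact_force: [0.7, -0.1, -0.0]
gripper_width: 59.8
grasp_force: 0.0
```

```bash
python3 - <<'E'
from h import *
go((405,-322,200))
im,C=look('wrist');cv2.imwrite('pics/w12.png',im)
show(im,C,{'purple':142,'lilac':22,'yellow':62},200)
E
```

```text
t 31.6 at [465.6 -55.2 208.8] x-ang -1.658 w 59.8
(405, -322, 200) -> [271.   37.1   8.9]
lilac [195.5 232.9] 1243 wh (38.0, 46.0) ang 90.0 onz [538.9   9.   22. ] cen [533.8   6. ]
lilac [200.4 297. ] 1067 wh (33.0, 37.0) ang 90.0 onz [540.7  79.   22. ] cen [538.9  81. ]
yellow [241.4 268.3] 1165 wh (36.0, 39.0) ang 90.0 onz [486.9  27.7  62. ] cen [487.  28.]
```

View pics/w12.png

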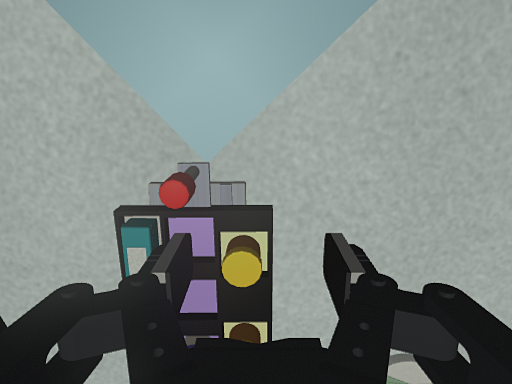

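Bays 0 and 1 still free at (192,235) and (200,295); the placed bottle is hidden behind the finger. Next bottle.

>>> send_path(moves=[[[35,5,0],[0,0,0]],[[80,11,0],[0,0,0]],[[125,17,0],[0,0,0]],[[170,23,4],[0,0,0]],[[210,29,8],[0,0,0]],[[245,34,9],[0,0,0]],[[265,36,9],[0,0,0]],[[271,37,9],[0,0,0]],[[271,37,9],[0,0,0]],[[271,37,9],[0,0,0]]], jaw=65)

```text
clock: 32.65
position: [409.4, -318.8, 199.7]
ee_rot: [-0.678, 0.736, 0.0, 0.0]
contact_force: [0.2, 0.9, 0.0]
gripper_width: 65.1
grasp_force: 0.0
```

>>> send_path(moves=[[[0,0,0],[0,0,0]],[[0,0,0],[0,0,0]]])

```text
clock: 32.85
position: [409.3, -318.7, 200.0]
ee_rot: [-0.678, 0.735, -0.0, 0.0]
contact_force: [0.5, -0.5, -0.8]
gripper_width: 65.1
grasp_force: 0.0
```

Run:
```python
from h import *
im,C=look('wrist');cv2.imwrite('pics/w13.png',im)
show(im,C,{'purple':123},300)
go((405,-322,79.5),yaw=-1.653)
```

```text
purple [263.3 199.2] 1261 wh (38.0, 41.0) ang 90.0 onz [ 404.6 -322.7  123. ] cen [ 404.7 -322.6]
t 32.9 at [ 409.2 -318.8  200. ] x-ang -1.652 w 65.0
(405, -322, 79.5) -> [  3.5   4.  120.5]
rotvec [-0.    -0.     0.001]
```

>>> send_path(moves=[[[2.9,4.4,35],[0,0,0]],[[2.9,4.4,65],[0,0,0]],[[2.9,4.4,90],[0,0,0]],[[2.9,4.4,107],[0,0,0]],[[2.9,4.4,116],[0,0,0]],[[2.9,4.4,120],[0,0,0]],[[2.9,4.4,120],[0,0,0]]])

```text
clock: 33.6
position: [404.5, -322.1, 80.0]
ee_rot: [-0.677, 0.736, -0.0, -0.0]
contact_force: [-0.3, 0.2, 0.8]
gripper_width: 65.0
grasp_force: 0.0
```

>>> send_path(moves=[[[0,0,0],[0,0,0]],[[0,0,0],[0,0,0]],[[0,0,0],[0,0,0]],[[0,0,0],[0,0,0]],[[0,0,0],[0,0,0]],[[0,0,0],[0,0,0]]], jaw=20)

```text
clock: 34.2
position: [405.2, -322.6, 81.1]
ee_rot: [-0.677, 0.736, -0.001, 0.0]
contact_force: [0.9, 0.3, 6.0]
gripper_width: 38.2
grasp_force: 60.3
```

>>> send_path(moves=[[[0,0,-20],[0,0,0]],[[0,0,-50],[0,0,0]],[[0,0,-85],[0,0,0]],[[0,0,-120],[0,0,0]],[[0,0,-145],[0,0,0]],[[0,0,-160],[0,0,0]],[[0,0,-160],[0,0,0]],[[0,0,-160],[0,0,0]]])

```text
clock: 35.0
position: [403.5, -321.6, 238.8]
ee_rot: [-0.677, 0.736, 0.001, 0.0]
contact_force: [-0.2, 0.5, -1.2]
gripper_width: 38.3
grasp_force: 60.5
```

Run:
```python
from h import *
go((543.4,75.5,240),(543.4,75.5,99.5),yaw=-1.653)
```

```text
t 35.0 at [ 403.5 -321.6  238.8] x-ang -1.654 w 38.3
(543.4, 75.5, 240) -> [-407.4 -106.2   -0.8]
(543.4, 75.5, 99.5) -> [-407.2 -106.4  139.7]
rotvec [ 0.001  0.001 -0.001]
```

>>> send_path(moves=[[[-20,-5,0],[0,0,0]],[[-55,-14,0],[0,0,0]],[[-95,-25,0],[0,0,0]],[[-140,-36,0],[0,0,0]],[[-185,-48,0],[0,0,0]],[[-230,-60,0],[0,0,0]],[[-275,-72,0],[0,0,0]],[[-320,-84,0],[0,0,0]],[[-355,-93,0],[0,0,0]],[[-380,-99,0],[0,0,0]]])

```text
clock: 36.0
position: [534.0, 50.6, 237.5]
ee_rot: [-0.678, 0.735, 0.001, -0.002]
contact_force: [0.9, -0.2, -2.7]
gripper_width: 38.2
grasp_force: 60.5
```

>>> send_path(moves=[[[-15,-4,0],[0,0,0]],[[-24,-6,0],[0,0,0]],[[-27,-7,0],[0,0,0]],[[-27,-7,0],[0,0,0]],[[-27,-7,0],[0,0,0]],[[-27,-7,0],[0,0,0]]])

```text
clock: 36.6
position: [543.4, 73.8, 240.0]
ee_rot: [-0.677, 0.736, 0.0, 0.0]
contact_force: [-0.3, -0.3, -1.5]
gripper_width: 38.4
grasp_force: 60.5
```

Run:
```python
from h import *
im,C=look('wrist');cv2.imwrite('pics/w14.png',im)
go((543.4,75.5,99.5),yaw=-1.653)
show(im,C,{'lilac':22,'purple':22},300)
hsv=cv2.cvtColor(im,cv2.COLOR_BGR2HSV)
print([(r,tuple(hsv[r,258])) for r in range(120,250,5)])
```

```text
t 36.6 at [543.4  73.9 240. ] x-ang -1.655 w 38.6
(543.4, 75.5, 99.5) -> [ -1.6   0.2 140.5]
rotvec [-0.     0.    -0.002]
lilac [258.1 162.4] 1447 wh (40.0, 42.0) ang 90.0 onz [543.6  75.3  22. ] cen [542.3  73.7]
lilac [257.3 203.4] 1752 wh (55.09244155883789, 83.09635925292969) ang 88.6 onz [548.2 128.5  22. ] cen [546.9 119.2]
lilac [257.9 319.2] 3413 wh (89.0, 49.0) ang 0.0 onz [557.7 265.   22. ] cen [558.6 267.4]
purple [258.2 303.8] 5975 wh (85.19686889648438, 88.65814208984375) ang 81.5 onz [560.3 241.4  22. ] cen [556.5 245.8]
purple [  8.5 272.5] 331 wh (16.086305618286133, 25.23885726928711) ang 56.3 onz [844.6 179.4  22. ] cen [843.4 179.6]
[(120, (np.uint8(136), np.uint8(57), np.uint8(223))), (125, (np.uint8(144), np.uint8(16), np.uint8(78))), (130, (np.uint8(138), np.uint8
[... 523 characters left out ...]
nt8(20), np.uint8(102))), (185, (np.uint8(125), np.uint8(90), np.uint8(85))), (190, (np.uint8(125), np.uint8(85), np.uint8(84))), (195, (np.uint8(123), np.uint8(83), np.uint8(83))), (200, (np.uint8(124), np.uint8(87), np.uint8(82))), (205, (np.uint8(124), np.uint8(84), np.uint8(82))), (210, (np.uint8(124), np.uint8(109), np.uint8(189))), (215, (np.uint8(23), np.uint8(23), np.uint8(100))), (220, (np.uint8(21), np.uint8(25), np.uint8(101))), (225, (np.uint8(21), np.uint8(25), np.uint8(101))), (230, (np.uint8(22), np.uint8(32), np.uint8(121))), (235, (np.uint8(72), np.uint8(6), np.uint8(214))), (240, (np.uint8(60), np.uint8(6), np.uint8(214))), (245, (np.uint8(55), np.uint8(7), np.uint8(217)))]
```

View pics/w14.png

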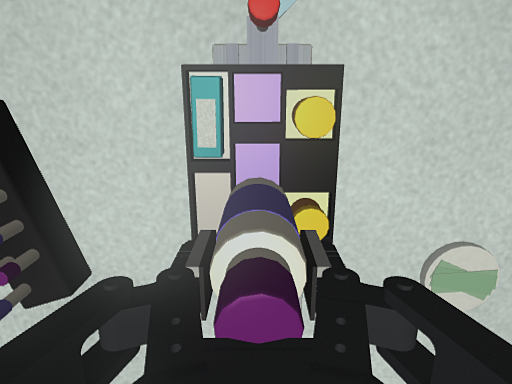

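Bottle is centred on the middle bay (cols 237–279, near edge row 143), with its front lower rim at row 178, the same relation as last time.

>>> send_path(moves=[[[0,0,35],[0,0,0]],[[0,0,70],[0,0,0]],[[0,0,98],[0,0,0]],[[0,0,118],[0,0,0]],[[0,0,128],[0,0,0]],[[0,0,134],[0,0,0]],[[0,0,138],[0,0,0]],[[0,0,139],[0,0,0]],[[0,0,139],[0,0,0]]])

```text
clock: 37.55
position: [544.1, 74.8, 101.5]
ee_rot: [-0.677, 0.736, -0.0, 0.001]
contact_force: [-0.4, 0.1, -1.3]
gripper_width: 38.3
grasp_force: 60.7
```

>>> send_path(moves=[[[0,0,1],[0,0,0]],[[0,0,1.5],[0,0,0]],[[0,0,1.5],[0,0,0]]])

```text
clock: 37.85
position: [544.0, 74.9, 100.1]
ee_rot: [-0.677, 0.736, -0.0, 0.001]
contact_force: [-0.4, 1.0, 2.2]
gripper_width: 38.7
grasp_force: 61.0
```

>>> send_path(moves=[[[0,0,0],[0,0,0]],[[0,0,0],[0,0,0]],[[0,0,0],[0,0,0]]], jaw=60)

```text
clock: 38.15
position: [543.7, 74.7, 99.3]
ee_rot: [-0.677, 0.736, -0.0, 0.0]
contact_force: [0.7, -0.6, -0.2]
gripper_width: 59.8
grasp_force: 0.0
```

>>> send_path(moves=[[[0,0,-20],[0,0,0]],[[0,0,-60],[0,0,0]],[[0,0,-105],[0,0,0]],[[35,8,-110],[0,0,0]],[[80,20,-110],[0,0,0]],[[125,50,-110],[0,0,0]],[[165,85,-110],[0,0,0]],[[200,120,-110],[0,0,0]],[[200,120,-110],[0,0,0]]])

```text
clock: 39.05
position: [403.0, -116.8, 209.0]
ee_rot: [-0.676, 0.737, 0.001, -0.001]
contact_force: [-0.2, -0.8, 0.1]
gripper_width: 60.1
grasp_force: 0.0
```

```bash
python3 - <<'E'
from h import *
go((350,-248,200),yaw=-1.653)
E
```

```text
t 39.0 at [ 403.  -116.8  209. ] x-ang -1.658 w 60.1
(350, -248, 200) -> [135.3  41.3   9.1]
rotvec [ 0.002  0.    -0.005]
```

>>> send_path(moves=[[[30,9,3],[0,0,0]],[[70,21,6],[0,0,0]],[[105,32,9],[0,0,0]],[[128,39,9],[0,0,0]],[[135,41,9],[0,0,0]],[[135,41,9],[0,0,0]],[[135,41,9],[0,0,0]],[[135,41,9],[0,0,0]]], jaw=65)

```text
clock: 39.85
position: [355.9, -245.1, 200.4]
ee_rot: [-0.678, 0.735, -0.0, 0.0]
contact_force: [-0.3, -0.4, 0.4]
gripper_width: 64.8
grasp_force: 0.0
```

Run:
```python
from h import *
im,C=look('wrist');cv2.imwrite('pics/w15.png',im)
show(im,C,{'purple':123},300)
go((347.5,-246.5,79.5),yaw=-1.653)
```

```text
purple [270.7 199.7] 1256 wh (38.890869140625, 39.59797668457031) ang 45.0 onz [ 346.6 -248.1  123. ] cen [ 346.6 -248.1]
t 39.9 at [ 355.9 -245.1  200.4] x-ang -1.652 w 65.1
(347.5, -246.5, 79.5) -> [  2.1   8.3 120.9]
rotvec [-0.    -0.     0.001]
```

>>> send_path(moves=[[[2.6,9.1,35],[0,0,0]],[[2.6,9.1,65],[0,0,0]],[[2.6,9.1,90],[0,0,0]],[[2.6,9.1,107],[0,0,0]],[[2.6,9.1,116],[0,0,0]],[[2.6,9.1,120],[0,0,0]],[[2.6,9.1,120],[0,0,0]]])

```text
clock: 40.6
position: [346.5, -247.4, 80.4]
ee_rot: [-0.677, 0.736, -0.0, -0.0]
contact_force: [-0.0, 0.4, -0.3]
gripper_width: 65.2
grasp_force: 0.0
```

>>> send_path(moves=[[[0,0,0],[0,0,0]],[[0,0,0],[0,0,0]],[[0,0,0],[0,0,0]],[[0,0,0],[0,0,0]],[[0,0,0],[0,0,0]],[[0,0,0],[0,0,0]]], jaw=20)

```text
clock: 41.2
position: [347.0, -247.9, 81.4]
ee_rot: [-0.677, 0.736, -0.001, 0.001]
contact_force: [-0.8, 1.1, 5.0]
gripper_width: 38.1
grasp_force: 60.1
```

>>> send_path(moves=[[[0,0,-20],[0,0,0]],[[0,0,-50],[0,0,0]],[[0,0,-85],[0,0,0]],[[0,0,-120],[0,0,0]],[[0,0,-145],[0,0,0]],[[0,0,-160],[0,0,0]],[[0,0,-160],[0,0,0]],[[0,0,-160],[0,0,0]]])

```text
clock: 42.0
position: [345.4, -247.2, 239.5]
ee_rot: [-0.677, 0.736, 0.001, 0.0]
contact_force: [-0.9, 0.4, -2.4]
gripper_width: 38.5
grasp_force: 60.6
```

Run:
```python
from h import *
go((538,6.5,240),(538,6.5,100),yaw=-1.653)
```

```text
t 42.0 at [ 345.4 -247.2  239.5] x-ang -1.654 w 38.5
(538, 6.5, 240) -> [-268.9 -170.8   -0.3]
(538, 6.5, 100) -> [-268.8 -170.9  139.7]
rotvec [ 0.001  0.001 -0.001]
```

>>> send_path(moves=[[[-20,-13,0],[0,0,0]],[[-52,-33,0],[0,0,0]],[[-90,-57,0],[0,0,0]],[[-130,-83,0],[0,0,0]],[[-170,-108,0],[0,0,0]],[[-207,-131,0],[0,0,0]],[[-240,-152,0],[0,0,0]],[[-260,-165,0],[0,0,0]],[[-270,-171,0],[0,0,0]],[[-270,-171,0],[0,0,0]]])

```text
clock: 43.0
position: [538.7, 8.0, 238.4]
ee_rot: [-0.678, 0.735, 0.001, -0.002]
contact_force: [-0.0, 0.2, -1.6]
gripper_width: 38.7
grasp_force: 60.7
```

>>> send_path(moves=[[[0,0,0],[0,0,0]],[[0,0,0],[0,0,0]],[[0,0,0],[0,0,0]]])

```text
clock: 43.3
position: [538.3, 6.3, 240.5]
ee_rot: [-0.677, 0.736, -0.0, 0.0]
contact_force: [0.4, -0.9, -2.1]
gripper_width: 38.3
grasp_force: 60.7
```

Run:
```python
from h import *
im,C=look('wrist');cv2.imwrite('pics/w16.png',im)
go((538,6.9,100),yaw=-1.653)
hsv=cv2.cvtColor(im,cv2.COLOR_BGR2HSV)
print([(r,*map(int,hsv[r,258])) for r in range(138,184,2)])
print([(c,*map(int,hsv[160,c])) for c in list(range(232,242,2))+list(range(274,286,2))])
print([(c,*map(int,hsv[205,c])) for c in list(range(216,230,2))+list(range(288,302,2))])
```

```text
t 43.4 at [538.4   6.4 240.6] x-ang -1.655 w 38.4
(538, 6.9, 100) -> [ -0.4   0.5 140.6]
rotvec [-0.     0.    -0.002]
[(138, 143, 15, 70), (140, 140, 11, 69), (142, 150, 8, 65), (144, 134, 63, 218), (146, 134, 63, 204), (148, 134, 63, 203), (150, 134, 64, 203), (152, 134, 64, 203), (154, 134, 65, 203), (156, 134, 67, 203), (158, 134, 66, 202), (160, 134, 67, 203), (162, 134, 67, 202), (164, 134, 67, 202), (166, 134, 68, 202), (168, 134, 67, 201), (170, 134, 67, 201), (172, 134, 68, 200), (174, 134, 68, 200), (176, 134, 68, 199), (178, 30, 36, 86), (180, 21, 19, 95), (182, 15, 21, 96)]
[(232, 120, 12, 65), (234, 113, 18, 58), (236, 133, 58, 167), (238, 134, 63, 205), (240, 134, 63, 203), (274, 133, 66, 200), (276, 134, 68, 200), (278, 133, 69, 208), (280, 138, 36, 71), (282, 165, 9, 59), (284, 144, 26, 49)]
[(216, 47, 13, 179), (218, 24, 18, 200), (220, 91, 146, 136), (222, 90, 136, 129), (224, 89, 86, 71), (226, 123, 82, 84), (228, 120, 74, 83), (288, 126, 95, 70), (290, 140, 16, 49), (292, 30, 22, 47), (294, 30, 16, 47), (296, 20, 17, 46), (298, 15, 12, 43), (300, 113, 85, 39)]
```

>>> send_path(moves=[[[0,0,35],[0,0,0]],[[0,0,70],[0,0,0]],[[0,0,98],[0,0,0]],[[0,0,118],[0,0,0]],[[0,0,128],[0,0,0]],[[0,0,134],[0,0,0]],[[0,0,138],[0,0,0]],[[0,0,139],[0,0,0]],[[0,0,139],[0,0,0]]])

```text
clock: 44.25
position: [539.4, 7.4, 102.0]
ee_rot: [-0.677, 0.736, -0.0, 0.001]
contact_force: [-0.5, 0.5, -1.1]
gripper_width: 38.0
grasp_force: 60.7
```

>>> send_path(moves=[[[0,0,1],[0,0,0]],[[0,0,2],[0,0,0]],[[0,0,2],[0,0,0]]])

```text
clock: 44.55
position: [539.4, 7.4, 100.4]
ee_rot: [-0.677, 0.736, -0.0, 0.001]
contact_force: [-1.2, 0.6, 4.3]
gripper_width: 38.2
grasp_force: 61.5
```

>>> send_path(moves=[[[0,0,0],[0,0,0]],[[0,0,0],[0,0,0]],[[0,0,0],[0,0,0]]], jaw=60)

```text
clock: 44.85
position: [538.9, 7.2, 99.2]
ee_rot: [-0.677, 0.736, 0.0, -0.0]
contact_force: [-0.5, -0.0, -0.1]
gripper_width: 59.9
grasp_force: 0.0
```

>>> send_path(moves=[[[0,0,-20],[0,0,0]],[[0,0,-60],[0,0,0]],[[0,0,-105],[0,0,0]],[[30,0,-140],[0,0,0]],[[60,0,-180],[0,0,0]],[[60,0,-220],[0,0,0]],[[60,0,-240],[0,0,0]],[[60,0,-240],[0,0,0]]])

```text
clock: 45.65
position: [535.2, -52.9, 343.1]
ee_rot: [-0.677, 0.736, -0.002, 0.003]
contact_force: [0.3, -0.6, -0.7]
gripper_width: 59.9
grasp_force: 0.0
```

```bash
python3 - <<'E'
from h import *
im,C=look('wrist');cv2.imwrite('pics/w17.png',im)
go((527,-105,180),(527,-105,84))
show(im,C,{'yellow':62,'redw':98,'purple':142,'teal':48},200)
t,D=look('top');s,E_=look('side')
cv2.imwrite('pics/m.png',np.hstack([im,cv2.resize(s[170:330,170:340],(408,384))])[:, :800])
show(t,D,{'purple':142},20)
E
```

```text
t 45.7 at [534.2 -52.5 340.5] x-ang -1.654 w 60.1
(527, -105, 180) -> [ 53.1   3.3 160.4]
(527, -105, 84) -> [ 53.2   3.6 256.4]
yellow [300.5 210.7] 619 wh (27.0, 27.0) ang 90.0 onz [487.3  27.8  62. ] cen [487.4  28.1]
yellow [297.8 281.9] 521 wh (24.0, 26.0) ang 90.0 onz [495.8 133.   62. ] cen [496.1 132.8]
redw [265.3 152.1] 308 wh (19.0, 19.0) ang 90.0 onz [527.1 -58.2  98. ] cen [527.3 -58.6]
purple [259.5 221.5] 484 wh (23.0, 25.0) ang 90.0 onz [539.2   7.3 142. ] cen [539.2   7.3]
purple [260.4 274. ] 591 wh (30.0, 23.0) ang 90.0 onz [543.1  69.7 142. ] cen [543.2  69.7]
purple [260.1 324.5] 574 wh (30.0, 22.0) ang 90.0 onz [548.9 134.8 142. ] cen [548.9 135.5]
teal [225.2 204. ] 524 wh (51.38467788696289, 20.287261962890625) ang 88.8 onz [586.3  20.6  48. ] cen [586.4  15.6]
```

View pics/m.png

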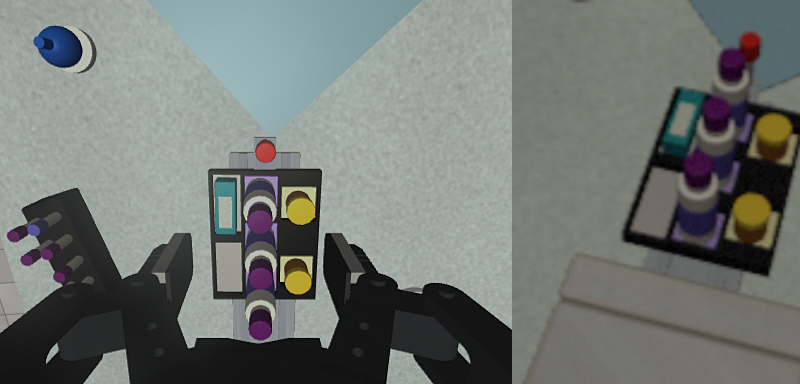

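All three bottles stand in the lilac bays (260,220/275/328), pots at (300,208) and (298,280), box at (225,205); the side crop agrees. Now push home with closed fingers behind the knob.

>>> send_path(moves=[[[20,2,0],[0,0,0]],[[53,6.6,20],[0,0,0]],[[53,6.6,65],[0,0,0]],[[53,6.6,110],[0,0,0]],[[53,6.6,155],[0,0,0]],[[53,6.6,195],[0,0,0]],[[53,6.6,230],[0,0,0]],[[53,6.6,250],[0,0,0]],[[53,6.6,256],[0,0,0]],[[53,6.6,256],[0,0,0]]], jaw=0)

```text
clock: 46.8
position: [521.9, -104.8, 81.8]
ee_rot: [-0.677, 0.736, 0.001, -0.002]
contact_force: [-0.4, 0.2, 0.2]
gripper_width: -0.1
grasp_force: 0.0
```

>>> send_path(moves=[[[-6,0,0],[0,0,0]],[[-12,0,0],[0,0,0]],[[-18,0,0],[0,0,0]],[[-23,0,0],[0,0,0]],[[-27,0,0],[0,0,0]],[[-31,0,0],[0,0,0]],[[-35,0,0],[0,0,0]],[[-39,0,0],[0,0,0]],[[-43,0,0],[0,0,0]],[[-47,0,0],[0,0,0]]])

```text
clock: 47.8
position: [527.1, -57.7, 83.4]
ee_rot: [-0.677, 0.736, -0.0, 0.0]
contact_force: [0.6, -3.0, 1.5]
gripper_width: -0.2
grasp_force: 1.4
```

>>> send_path(moves=[[[-5,0,0],[0,0,0]],[[-10,0,0],[0,0,0]],[[-15,0,0],[0,0,0]],[[-20,0,0],[0,0,0]],[[-25,0,0],[0,0,0]],[[-30,0,0],[0,0,0]],[[-35,0,0],[0,0,0]],[[-40,0,0],[0,0,0]],[[-45,0,0],[0,0,0]],[[-50,0,0],[0,0,0]]])

```text
clock: 48.8
position: [531.0, -7.7, 83.3]
ee_rot: [-0.677, 0.736, 0.0, 0.0]
contact_force: [1.0, -3.3, 2.1]
gripper_width: -0.2
grasp_force: 1.5
```

>>> send_path(moves=[[[-5,0,0],[0,0,0]],[[-10,0,0],[0,0,0]],[[-15,0,0],[0,0,0]],[[-20,0,0],[0,0,0]],[[-25,0,0],[0,0,0]],[[-30,0,0],[0,0,0]],[[-35,0,0],[0,0,0]],[[-40,0,0],[0,0,0]],[[-45,0,0],[0,0,0]],[[-50,0,0],[0,0,0]]])

```text
clock: 49.8
position: [535.1, 42.1, 83.3]
ee_rot: [-0.677, 0.736, 0.0, -0.0]
contact_force: [1.9, -1.8, 1.5]
gripper_width: 0.0
grasp_force: 1.5
```

>>> send_path(moves=[[[-3,0,0],[0,0,0]],[[-6,0,0],[0,0,0]],[[-9,0,0],[0,0,0]],[[-11,0,0],[0,0,0]],[[-13,0,0],[0,0,0]],[[-13,0,0],[0,0,0]]])

```text
clock: 50.4
position: [535.9, 55.0, 83.1]
ee_rot: [-0.677, 0.736, 0.0, -0.0]
contact_force: [0.8, 0.8, 0.0]
gripper_width: -0.3
grasp_force: 0.0
```

>>> send_path(moves=[[[-2,0,0],[0,0,0]],[[-4,0,0],[0,0,0]],[[-6,0,0],[0,0,0]],[[-6,0,0],[0,0,0]]])

```text
clock: 50.8
position: [536.0, 58.4, 83.1]
ee_rot: [-0.677, 0.736, -0.0, -0.002]
contact_force: [3.4, -11.6, 0.6]
gripper_width: 0.2
grasp_force: 5.6
```

>>> send_path(moves=[[[-2,0,0],[0,0,0]],[[-4,0,0],[0,0,0]],[[-4,0,0],[0,0,0]]])

```text
clock: 51.1
position: [535.9, 58.7, 83.2]
ee_rot: [-0.677, 0.736, -0.001, -0.005]
contact_force: [5.9, -26.2, 1.6]
gripper_width: 0.1
grasp_force: 12.8
```

Run:
```python
from h import *
im,C=look('wrist'); show(im,C,{'redw':98},200)
im,C=look('top'); show(im,C,{'lilac':142},10)
```

```text
redw [257.5 330.9] 298 wh (25.0, 13.0) ang 90.0 onz [537.2  80.1  98. ] cen [537.2  80.3]
lilac [219.9 103.8] 21 wh (4.0, 4.0) ang 90.0 onz [801.1   7.9 142. ] cen [801.7   8.2]
lilac [166.1 108.5] 15 wh (3.0, 4.0) ang 90.0 onz [790.3 174.6 142. ] cen [790.3 174.2]
lilac [188.9 111.4] 17 wh (3.0, 4.0) ang 90.0 onz [779.4 103.8 142. ] cen [779.8 104.1]
lilac [144.4 180.4] 10 wh (6.0, 1.0) ang 0.0 onz [568.6 239.8 142. ] cen [569.  241.6]
```

>>> send_path(moves=[[[15,0,0],[0,0,0]],[[40,0,0],[0,0,0]],[[80,0,-30],[0,0,0]],[[100,0,-70],[0,0,0]],[[100,0,-115],[0,0,0]],[[100,0,-160],[0,0,0]],[[100,0,-200],[0,0,0]],[[100,0,-200],[0,0,0]],[[100,0,-200],[0,0,0]]])

```text
clock: 52.1
position: [528.7, -34.4, 284.0]
ee_rot: [-0.677, 0.736, 0.0, 0.001]
contact_force: [-0.9, -0.5, -0.7]
gripper_width: 0.0
grasp_force: 0.0
```

Run:
```python
from h import *
go()
im,C=look('wrist'); cv2.imwrite('pics/w18.png',im); show(im,C,{'redw':98,'yellow':62,'purple':142,'teal':48},150)
t,D=look('top');s,S=look('side')
show(s,S,{'purple':136,'yellow':60},30)
```

```text
t 52.1 at [528.7 -34.4 284. ] x-ang -1.654 w 0.0
purple [  7.2 260.1] 240 wh (13.867504119873047, 21.63330841064453) ang 56.3 onz [760.2  21.2 142. ] cen [759.4  21.5]
purple [ 19.1 287.5] 261 wh (13.438713073730469, 24.62590980529785) ang 50.7 onz [756.1  50.  142. ] cen [756.6  49.9]
purple [ 10.7 319.6] 214 wh (12.727922439575195, 24.748737335205078) ang 45.0 onz [772.5  82.5 142. ] cen [774.3  83.4]
purple [ 33.1 337.5] 226 wh (8.944271087646484, 45.615779876708984) ang 63.4 onz [755.8 102.4 142. ] cen [758.4 105.1]
purple [154.8 202.5] 39 wh (8.221921920776367, 5.692099571228027) ang 71.6 onz [789.2  81.6 136. ] cen [790.2  80.2]
purple [144.2 203. ] 32 wh (5.0, 7.0) ang 0.0 onz [813.5  87.9 136. ] cen [814.8  86.5]
purple [153.2 212.8] 43 wh (8.0, 6.0) ang 90.0 onz [783.5 111.8 136. ] cen [783.3 111.1]
purple [140.3 224.2] 36 wh (5.0596442222595215, 8.854375839233398) ang 18.4 onz [801.9 148.9 136. ] cen [801.1 148.5]
purple [149.8 235.2] 45 wh (8.403430938720703, 6.6884446144104) ang 59.0 onz [767.7 174.5 136. ] cen [769.  173.7]
purple [138.5 235.4] 35 wh (8.0, 5.0) ang 90.0 onz [793.1 180.5 136. ] cen [793.7 178.9]
purple [246.2 241.3] 129 wh (14.0, 11.0) ang 90.0 onz [550.4 151.4 136. ] cen [551.4 149.7]
purple [238.5 266.9] 160 wh (16.20854377746582, 12.63716983795166) ang 74.1 onz [554.7 217.1 136. ] cen [555.7 216.7]
yellow [266.3 269.5] 185 wh (13.0, 15.0) ang 90.0 onz [498.8 168.5  60. ] cen [499.3 168.6]
```

View pics/w18.png

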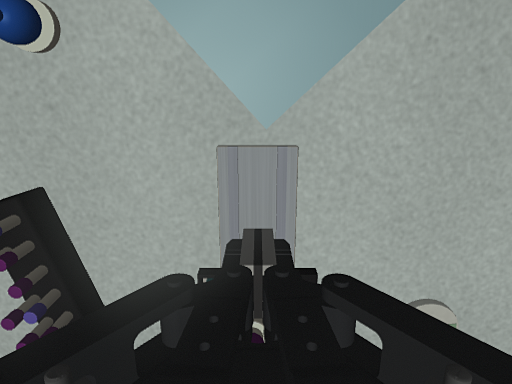

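```bash
python3 -c "
from bench import arm
print(arm.job_done())"
```

```text
the job is handed in; nothing more can be done
None
```

I handed the job in at about 52 s: one box, two pots and three bottles loaded, carriage pushed home to its stop, arm clear. The last side view shows the knob-end pot and bottle and the middle bottle about 140 mm further in; the third bottle, other pot and box were not visible in the final views, the bystanders were never approached, no verdict was returned, and I viewed 15 pictures, one over the limit of 14.

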